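Stop the burnishing shaker, stack the second rack, reset the stop

ROBOT

A 6-joint arm with a two-finger parallel gripper is mounted at the origin on the work surface. World frame = base frame: x ahead of the robot, y to its left, z up, the work surface at z = 0. Lengths are in m, angles in rad, forces in N, time in s.
With the tool pointing down it reaches from about 0.35 to 0.975 m from the base axis. Payload 4.9 kg.
Tool frame: the origin (TCP) lies at the very end of the fingers, on their centre line; the grasp point (between the pads) lies 19 mm behind it; z points along the fingers, y is the direction in which the jaws open and shut (so a half turn about z gives the same grasp; the last joint's range is limited). The gripper opens to 85 mm and grips with 20 to 120 N. Pads are 22 mm wide; open, the fingers measure 114 mm over their backs; the gripper's body (76 mm by 85 mm) begins 54 mm behind the grasp point. The pads swing forward as they close: fully open they stand 13 mm farther back than shut.
Start: joints at [1.043, 0.053, 1.613, -0, 1.476, -0.119], TCP at [0.248, 0.573, 0.231] pointing down, gripper open.
Joint ranges: [-3.01, 3.01], [-1.01, 2.22], [0.06, 2.58], [-1.02, 4.17], [0.09, 2.62], [-3.14, 3.14]. Speed limits (rad/s): [2.57, 2.57, 3.14, 3.14, 3.14, 3.14].

INTERFACE

Orientations are given as a unit quaternion [w, x, y, z].
In Python, from plant import state, eyes, job_done gives the robot as it stands.
- The arm moves only by the tool apply_moves, never from a script. Its argument "commands" is a list of rows, each an object with "linear": the shift along the tool's x, y, z in m, a list of three; "delta_rot": the turn, a rotation vector about the tool's x, y, z in degrees, a list of three; "fingers": the closure in counts, from 0 (fully open) to 255 (shut). In form: [{"linear": [x, y, z], "delta_rot": [wx, wy, wz], "fingers": fingers}, ...]. A call has exactly 8 rows; each row is the pose to reach, as a shift and turn from the pose commanded when the call began, along the tool's axes at that moment; what a row does not reach only later rows make up. A row lasts 1/10 s, in which the tool goes at most 50 mm and 8.59 degrees, less where a joint would pass 70% of its speed; a pose out of reach is approached as far as the arm can. A call with a gripper value outside its range is refused whole. The fingers move at their own pace and stop on an object; the grip force is fixed at half the most. Time passes only in rows, so rows that repeat a pose let the fingers close, or fill a call up. It gives the time, the measured TCP pose, the force and the opening at its end, in the units of the state.
- state(): the state, without advancing time (a new reading comes with each control period).
- eyes.grab_frame(name): name is "scene" or "side" or "wrist"; returns the picture (384x512x3 uint8, red, green, blue); there is no depth.
- eyes.camera_params(name): a dict with "fx", "fy", "cx", "cy" (pixels), "position" and "rotation" of the camera in the world; the wrist camera has in their place "T_tool_cam" (4x4, takes a point from camera to tool coordinates, whose origin is the TCP and whose axes are the flange's). Camera axes: x right, y down, z forward; pixel columns grow to the right and rows downward; lengths in m; the calibration is good to about 2 mm. A picture is of the moment at which its call begins: read the wrist's pose just before it. camera_params takes no time and is no camera call.
- job_done(): hands the job in, once; it reports no verdict.
The state is a dict: "time": time; "joint_pos": joint angles; "joint_vel": joint speeds; "joint_efforts": joint torques, N m; "tool_pos": TCP position; "tool_rot": TCP orientation; "contact_force": force on the tool from outside, world axes, zero at the start; "ft_torque": the same for the moment, N m; "gripper_width": opening from 0.0 (shut) to 1.0 (fully open).
Only numpy, scipy, OpenCV 4.12 (cv2) and the standard library are available. Lean on these libraries where they do the work, as an engineer would, in place of code of your own. Each camera call takes 0.05 s, during which the arm holds its last target.

TASK

Press the red mushroom stop button until it stays down by itself, so that the burnishing shaker is safe. With it still latched down, stack the loose rack of copper lids on the shaker's deck, lowering (not dropping) its four corner posts fully into the four sockets, and let go. Then reset the stop: turn its red head clockwise, regripping as needed, until it unlatches and is back fully up; leave the other things on the bench where they are.

Things in the scene. Friction and masses are not known exactly. Their poses are not given: they have to be found in the camera images.
- stop_panel: tilted yellow stop enclosure, 110 x 110 x 60 mm, on a dark stand 130 x 120 mm, fixed. Origin: centre of the yellow face, about 92 mm above the bench; z: outward normal of the face (leaning 25 degrees off vertical to the station's front) and axis of the button; x: up the slope. A black bezel 72 mm across, 4 mm high, surrounds the button.
- stop_top (a point): centre of the top of the red mushroom head, moving with it; 62 mm off the yellow face (z in the stop_panel frame) when up. Spring 3.5 N at first, about 9 N when down, plus about 3 N for the catch on the way. It latches once pressed 12 mm (end stop 14 mm), with 12 N at most, and then rests about 50.5 mm off the face; latched, it cannot be pulled up.
- deck: fixed green burnishing shaker deck, 200 x 160 mm, with the lower rack bolted on it: four square steel sockets at x = +-60 mm, y = +-44 mm, 22 mm wide inside, mouths 70 mm above the bench, socket floor 30 mm above the bench. Origin: centre of its underside, on the bench; z up. Two copper lids lie between the sockets.
- rack: loose rack with four copper lids, about 0.45 kg: dark tray 146 x 114 mm (x, y), 55 to 73 mm up, on four round steel corner posts 16 mm thick at x = +-60, y = +-44 mm, their feet tapering to 8 mm over the last 8 mm. Origin: centre between the feet, at their ends; z up. Fully home it is 30 mm above the deck's origin; either way round (half turn) will do.
- rack_handle (a point): centre of the rack's wooden handle bar, 130 mm above the feet: bar 116 mm long along the rack's x, 18 mm thick (y), 26 mm high, on a dark upright at each end.
- pot: copper pot, 100 mm across, 80 mm high; bystander. Origin: centre of underside.
- pot_small: small copper pot, 76 mm across, 60 mm high; bystander. Origin: centre of underside.
- flask: steel flask, 68 mm across, 190 mm high; bystander. Origin: centre of underside.
- mallet: hammer, 200 mm long, lying; bystander. Origin: on the bench under its middle.
- file: file with wooden handle, 220 mm long, lying; bystander. Origin: on the bench under it.
- block: wooden block 90 x 60 x 35 mm; bystander. Origin: centre of underside.
- stop_head: the red head: 56 mm across; upright ribbed side 10 to 23 mm below its top, underside 26 mm below; black stem 32 mm. Origin on the axis, 62 mm below the top; z outward; white mark along x. Unlatches after a clockwise turn (facing it) of 1.5 to 2.3 rad from its start, end stop 0.8 rad farther. Stiff, 0.1 N m, no turn-back. Then it pushes up 8 N, felt by the hand, and rises when let go.
There are look-alikes about, which are no part of the job. What is shaped like the part that bears stop_panel but green or purple is not meant.

How it is judged:
By the outcome, as a careful person would: the job done as asked, in the order asked, and still so for the second after the job is handed in, with the robot touching nothing.
It also fails if it takes over 72 s, if anything falls off the work surface, if the arm or the gripper's body presses on something with over 40 N, if the wrist force passes 120 N, or if a joint passes its speed limit or range.

## Working session

There is one attempt and no reset: what is moved stays moved. The work goes in short steps, Python scripts to look and compute and a tool call to move; the robot and the scene stay as the last step left them, time stands still between calls to the robot, and variables do not carry over. Pictures are saved under pics/ and viewed, and the job is handed in when it is done.

Besides the shell and the picture viewer there is one more tool, called after "Emit:" by a JSON object that holds its "name" and its "arguments", one argument or row to a line. apply_moves: Moves the arm, as the interface text tells. Its arguments: {"type":"object","properties":{"commands":{"type":"array","items":{"type":"object","properties":{"linear":{"type":"array","items":{"type":"number"}},"delta_rot":{"type":"array","items":{"type":"number"}},"fingers":{"type":"number"}}}}},"required":["commands"]}

```bash
ls; mkdir -p pics; python3 - <<'E'
from plant import state, eyes
import cv2
s=state();print(s)
for n in ["scene","side","wrist"]:
    p=eyes.camera_params(n);print(n,p)
    im=eyes.grab_frame(n);cv2.imwrite(f"pics/{n}0.png",im[:,:,::-1])
E
```

```text
pics
{'time': 0.0, 'joint_pos': array([ 1.04296719e+00,  5.33313458e-02,  1.61430563e+00, -4.12870817e-05,
        1.47598751e+00, -1.19016065e-01]), 'joint_vel': array([-0.00023987,  0.00030956,  0.0012702 ,  0.00038254, -0.00203815,
       -0.00099012]), 'joint_efforts': array([-7.09919914e-05, -3.93683124e+01, -3.70178461e+01, -9.67062351e-05,
        7.09698055e-03,  3.15658633e-05]), 'tool_pos': array([0.24815234, 0.57294294, 0.23007188]), 'tool_rot': array([-3.03388332e-04,  2.02984046e-01,  9.79181518e-01, -9.69774406e-04]), 'contact_force': array([-0.70446386,  0.66039956,  0.33679641]), 'ft_torque': array([-0.00092801,  0.03036629, -0.00922442]), 'gripper_width': 1.000766280178763}
scene {'fx': 420.62576813156375, 'fy': 420.62576813156375, 'cx': 253.94222199442862, 'cy': 184.74976768152297, 'position': array([ 1.40612793, -0.28321081,  0.90744591]), 'rotation': array([-0.33674972,  0.73712768,  0.52874258, -0.25233646])}
side {'fx': 457.1782863456987, 'fy': 457.1782863456987, 'cx': 256.5373514812861, 'cy': 194.34012353523545, 'position': array([-0.42799334, -0.67336621,  1.20652696]), 'rotation': array([-0.35209328,  0.82288846, -0.40651067,  0.18339568])}
wrist {'fx': 308.105320084641, 'fy': 308.105320084641, 'cx': 257.7487733169737, 'cy': 192.29703531119515, 'T_tool_cam': array([[ 3.52008633e-04, -9.66191771e-01, -2.57824237e-01,
         6.56505419e-02],
       [ 9.99999893e-01,  4.17133106e-04, -1.97894425e-04,
         3.85151627e-04],
       [ 2.98750990e-04, -2.57824140e-01,  9.66191815e-01,
        -1.43481025e-01],
       [ 0.00000000e+00,  0.00000000e+00,  0.00000000e+00,
         1.00000000e+00]])}
```

View pics/scene0.png

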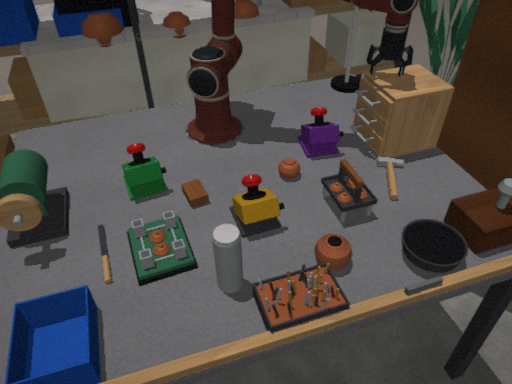

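View pics/side0.png

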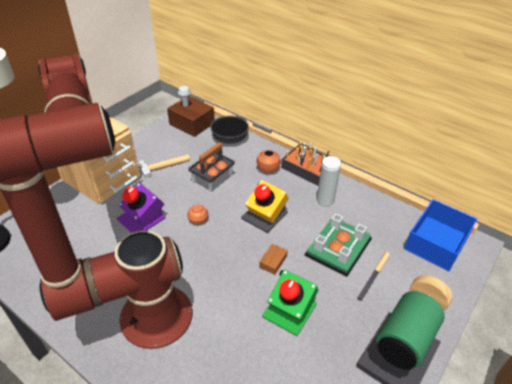

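View pics/wrist0.png

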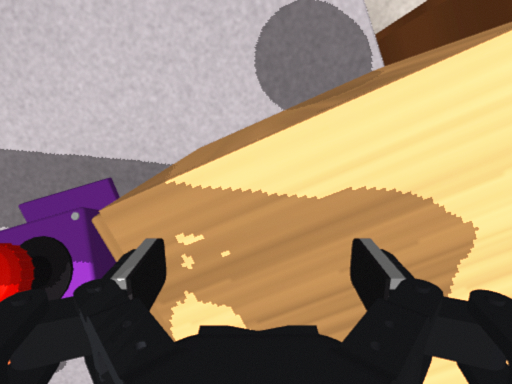

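Look-alikes: scene stops at green (143,172), purple (320,133), yellow (256,205); the yellow one is meant. The rack is at (347,195) and the deck at (160,245). The wrist sees the drawers and the purple stop. I'll crop closer.

```bash
cat > h.py <<'E'
import numpy as np,cv2
from scipy.spatial.transform import Rotation as R
from plant import state, eyes
def q2R(q): return R.from_quat([q[1],q[2],q[3],q[0]]).as_matrix()
def cam(n,s=None):
    p=eyes.camera_params(n);K=np.array([[p['fx'],0,p['cx']],[0,p['fy'],p['cy']],[0,0,1]])
    if n=='wrist':
        s=s or state();T=np.eye(4);T[:3,:3]=q2R(s['tool_rot']);T[:3,3]=s['tool_pos'];T=T@p['T_tool_cam']
        return K,T[:3,:3],T[:3,3]
    return K,q2R(p['rotation']),np.array(p['position'])
def ray(c,uv):
    K,Rm,t=c;d=Rm@np.linalg.solve(K,[uv[0],uv[1],1]);return t,d/np.linalg.norm(d)
def proj(c,P):
    K,Rm,t=c;P=np.atleast_2d(P);q=(P-t)@Rm@K.T;return q[:,:2]/q[:,2:]
def tri(cs,uvs):
    A=np.zeros((3,3));b=np.zeros(3);rs=[ray(c,u) for c,u in zip(cs,uvs)]
    for t,d in rs:
        M=np.eye(3)-np.outer(d,d);A+=M;b+=M@t
    X=np.linalg.solve(A,b);return X,[np.linalg.norm((np.eye(3)-np.outer(d,d))@(X-t)) for t,d in rs]
def onz(c,uv,z):
    t,d=ray(c,uv);return t+d*(z-t[2])/d[2]
def crop(src,box,k,out):
    im=cv2.imread(src);x0,y0,x1,y1=box
    c=cv2.resize(im[y0:y1,x0:x1],None,fx=k,fy=k,interpolation=cv2.INTER_CUBIC)
    for x in range((x0+9)//10*10,x1,10):
        cv2.putText(c,str(x),((x-x0)*k,8),0,.3,(255,255,255),1);cv2.line(c,((x-x0)*k,10),((x-x0)*k,16),(255,255,255),1)
    for y in range((y0+9)//10*10,y1,10):
        cv2.putText(c,str(y),(0,(y-y0)*k+4),0,.3,(255,255,255),1);cv2.line(c,(20,(y-y0)*k),(26,(y-y0)*k),(255,255,255),1)
    cv2.imwrite(out,c)
E
python3 - <<'E'
from h import *
crop('pics/scene0.png',(220,150,400,240),4,'pics/c1.png')
crop('pics/scene0.png',(110,200,210,290),6,'pics/c2.png')
crop('pics/side0.png',(180,130,300,240),5,'pics/c3.png')
crop('pics/side0.png',(295,205,385,280),7,'pics/c4.png')
E
```

```text
(no output)
```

View pics/c1.png

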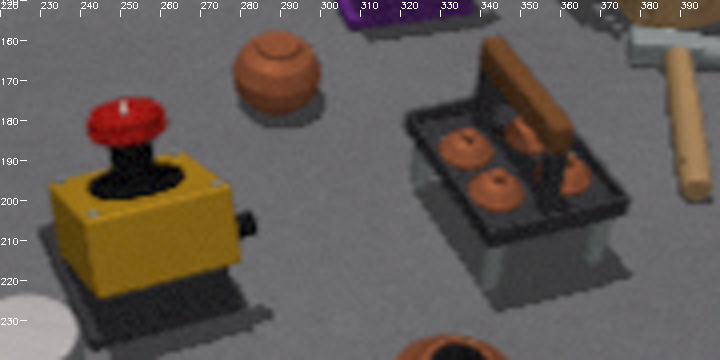

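View pics/c2.png

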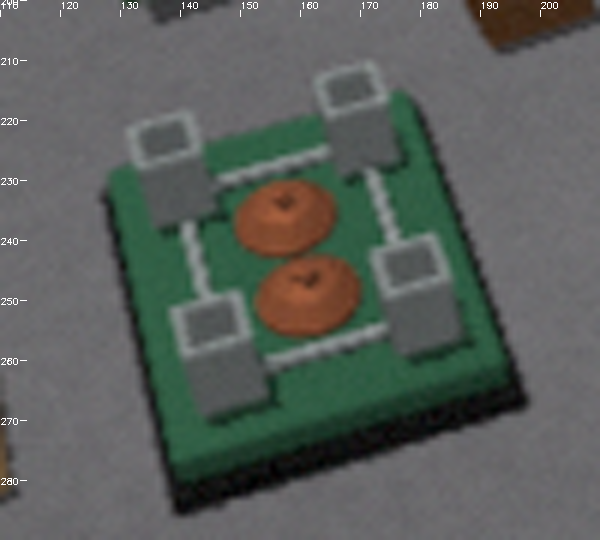

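View pics/c3.png

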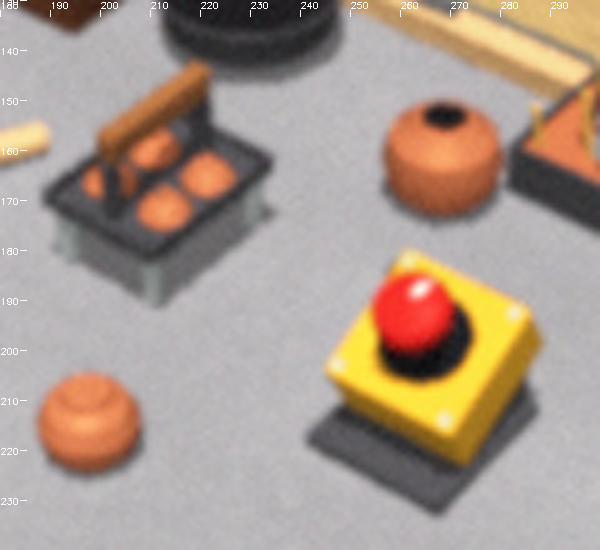

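View pics/c4.png

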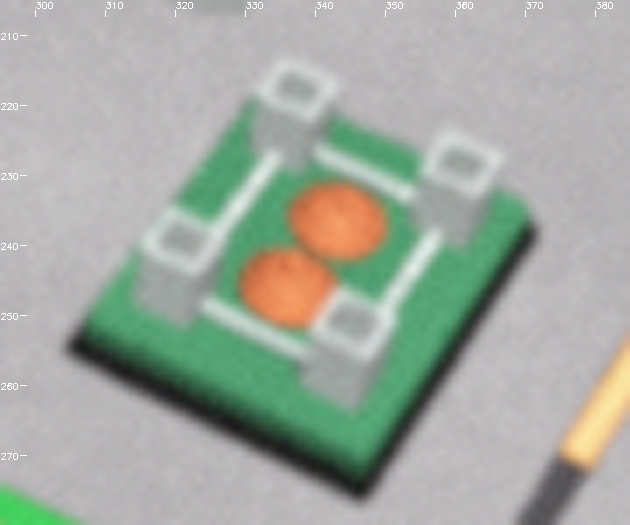

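```bash
python3 - <<'E'
from h import *
np.set_printoptions(precision=4,suppress=True)
sc=cam('scene');sd=cam('side')
print('sock scene');[print(onz(sc,u,.07)) for u in [(137.2,223),(168.5,215),(178.5,243.8),(145.2,254.2)]]
print('sock side');[print(onz(sd,u,.07)) for u in [(337.7,217.6),(361.1,227.9),(345.6,251.1),(321,239.1)]]
print('tray scene');[print(onz(sc,u,.073)) for u in [(321.8,179.0),(342.5,207.5),(377.5,200.5)]]
print('tray side');[print(onz(sd,u,.073)) for u in [(188.6,168),(210.4,180),(234.4,162)]]
print('handle top scene z.143');[print(onz(sc,u,.143)) for u in [(342,160.5),(361.5,183)]]
print('handle top side');[print(onz(sd,u,.143)) for u in [(200,158),(219.5,145)]]
print('head',tri([sc,sd],[(251.8,179.5),(262.5,192.5)]))
# panel face corners: scene left/back?, 
print('face scene');[print(onz(sc,u,.092)) for u in [(232.5,197),(243.5,209),(245,209)]]
print('screws scene'); 
E
```

```text
sock scene
[ 0.5111 -0.3461  0.07  ]
[ 0.5081 -0.2576  0.07  ]
[ 0.626  -0.2505  0.07  ]
[ 0.6333 -0.339   0.07  ]
sock side
[ 0.627 -0.251  0.07 ]
[ 0.6335 -0.3379  0.07  ]
[ 0.5116 -0.3458  0.07  ]
[ 0.5069 -0.2565  0.07  ]
tray scene
[0.509  0.2213 0.073 ]
[0.6458 0.2219 0.073 ]
[0.6527 0.3318 0.073 ]
tray side
[0.5027 0.3339 0.073 ]
[0.5018 0.2221 0.073 ]
[0.6396 0.2185 0.073 ]
handle top scene z.143
[0.5249 0.2735 0.143 ]
[0.6373 0.2762 0.143 ]
handle top side
[0.5133 0.2781 0.143 ]
[0.6183 0.273  0.143 ]
head (array([ 0.5124, -0.0089,  0.1353]), [np.float64(0.0016156931318117584), np.float64(0.001615693131811721)])
face scene
[ 0.5185 -0.0694  0.092 ]
[ 0.5773 -0.0541  0.092 ]
[ 0.5787 -0.0501  0.092 ]
screws scene
```

```bash
python3 - <<'E'
from h import *
np.set_printoptions(precision=4,suppress=True)
sc=cam('scene');sd=cam('side')
a=[tri([sc,sd],p) for p in [((243,203.2),(283,192.4)),((274,195.7),(261.6,181.4)),((235.5,195.7),(269,214))]]
for x in a: print(x)
P=[x[0] for x in a]
print(P[1]-P[0],P[2]-P[0]); n=np.cross(P[1]-P[0],P[2]-P[0]);print(n/np.linalg.norm(n),(P[1]+P[2])/2)
# side only quad
from scipy.optimize import least_squares
def face(p,s=1):
    x,y,yaw,h=p
    c,si=np.cos(yaw),np.sin(yaw);t=np.radians(25)
    # n leans towards (c,si)
    n=np.array([np.sin(t)*c,np.sin(t)*si,np.cos(t)]);up=np.array([-np.cos(t)*c,-np.cos(t)*si,np.sin(t)]);w=np.cross(n,up)
    return np.array([x,y,.092]),up,w,n
obs_sd=np.array([(247,203),(269,214),(283,192.4),(261.6,181.4)])
obs_sc=np.array([(243,203.2),(274,195.7),(235.5,195.7)])
def f(p):
    o,up,w,n=face(p);h=p[3]
    C=np.array([o+h*(i*up+j*w) for i in(1,-1) for j in (1,-1)])
    r=[]
    for c,ob in((sc,obs_sc),(sd,obs_sd)):
        q=proj(c,C);D=np.linalg.norm(q[None]-ob[:,None],axis=2);k=D.argmin(1);r.append((q[k]-ob).ravel())
    r.append((proj(sd,o+.049*n)[0]-(262.5,192.5))); r.append(proj(sc,o+.049*n)[0]-(251.8,179.5))
    return np.concatenate(r)
best=min((least_squares(f,[.53,-.01,y,.042]) for y in np.arange(-3,3,.4)),key=lambda r:r.cost)
print(best.x,np.degrees(best.x[2]),best.cost,f(best.x).round(2));o,up,w,n=face(best.x);print(o,n,o+.062*n)
E
```

```text
(array([ 0.5759, -0.0541,  0.1133]), [np.float64(0.0004172076377886275), np.float64(0.000417207637788663)])
(array([0.5754, 0.0385, 0.114 ]), [np.float64(0.0010742396217655636), np.float64(0.0010742396217655998)])
(array([ 0.4938, -0.0541,  0.0717]), [np.float64(0.00010922433659421697), np.float64(0.00010922433659433117)])
[-0.0006  0.0926  0.0007] [-0.0822  0.     -0.0416]
[-0.452  -0.0098  0.892 ] [ 0.5346 -0.0078  0.0928]
[ 0.5335 -0.0078 -3.1268  0.0464] -179.15449934977192 1.2575582007264658 [ 0.32  0.39  0.44  0.23 -0.47 -0.46  0.48 -0.08 -0.11  0.22  0.02  0.32
 -0.02  0.7  -0.46 -0.68 -0.17  0.07]
[ 0.5335 -0.0078  0.092 ] [-0.4226 -0.0062  0.9063] [ 0.5073 -0.0082  0.1482]
```

```bash
cat >> h.py <<'E'
np.set_printoptions(precision=4,suppress=True)
def mkR(z,yaxis):
    z=np.array(z,float);z/=np.linalg.norm(z);y=np.array(yaxis,float);y-=z*(y@z);y/=np.linalg.norm(y)
    return np.column_stack([np.cross(y,z),y,z])
def go(p,Rt,s=None):
    s=s or state();R0=q2R(s['tool_rot']);d=R0.T@(np.array(p)-s['tool_pos'])
    rv=np.degrees(R.from_matrix(R0.T@Rt).as_rotvec())
    print('from',s['tool_pos'],'lin mm',(d*1000).round(1),'|',round(np.linalg.norm(d)*1000),'rv',rv.round(2),'|',np.linalg.norm(rv).round(1),'t',s['time'])
    return d,rv
O=np.array([.5338,-.0078,.0922]);N=np.array([-.4226,-.0062,.9063])
E
python3 - <<'E'
from h import *
s=state();print(q2R(s['tool_rot']))
Rt=mkR(-N,[0,1,0]);print(Rt)
go(O+.162*N,Rt)
E
```

```text
[[-0.9176  0.3975 -0.0008]
 [ 0.3975  0.9176 -0.0014]
 [ 0.0002 -0.0016 -1.    ]]
[[-0.9063 -0.0026  0.4226]
 [-0.      1.      0.0062]
 [-0.4226  0.0056 -0.9063]]
from [0.2482 0.5731 0.2303] lin mm [-430.5 -447.6   -8.1] | 621 rv [ -5.54 -24.61 -23.11] | 34.2 t 0.15
```

Emit:
{"name": "apply_moves", "arguments": {
  "commands": [
    {"linear": [-0.027, -0.028, 0], "delta_rot": [0, 0, 0], "fingers": 255},
    {"linear": [-0.054, -0.056, 0], "delta_rot": [-0.5, -2, -2], "fingers": 255},
    {"linear": [-0.081, -0.084, 0], "delta_rot": [-1, -4, -4], "fingers": 255},
    {"linear": [-0.108, -0.112, 0], "delta_rot": [-1.4, -6, -6], "fingers": 255},
    {"linear": [-0.135, -0.14, 0], "delta_rot": [-2, -8, -8], "fingers": 255},
    {"linear": [-0.162, -0.168, 0], "delta_rot": [-2.4, -10, -10], "fingers": 255},
    {"linear": [-0.189, -0.196, 0], "delta_rot": [-2.8, -12, -12], "fingers": 255},
    {"linear": [-0.216, -0.224, 0], "delta_rot": [-3, -14, -13], "fingers": 255}
  ]
}}

```text
time: 0.95
tool_pos: [0.3577, 0.2806, 0.231]
tool_rot: [0.125, 0.089, 0.988, 0.001]
contact_force: [0.6, -0.8, -0.3]
gripper_width: 0.001
```

```bash
python3 - <<'E'
from h import *
s=state();print(s['joint_pos'],s['contact_force'])
go(O+.162*N,mkR(-N,[0,1,0]))
E
```

```text
[ 0.5983 -0.5095  2.1013 -0.161   1.3564 -0.7744] [ 0.6388 -0.7664 -0.2533]
from [0.3577 0.2806 0.231 ] lin mm [-155.4 -265.8   24.9] | 309 rv [ -2.5  -10.52 -10.  ] | 14.7 t 0.95
```

Emit:
{"name": "apply_moves", "arguments": {
  "commands": [
    {"linear": [-0.022, -0.038, 0.004], "delta_rot": [-0.4, -1.5, -1.4], "fingers": 255},
    {"linear": [-0.044, -0.076, 0.007], "delta_rot": [-0.7, -3, -2.9], "fingers": 255},
    {"linear": [-0.066, -0.114, 0.011], "delta_rot": [-1, -4.5, -4.3], "fingers": 255},
    {"linear": [-0.089, -0.152, 0.014], "delta_rot": [-1.4, -6, -5.7], "fingers": 255},
    {"linear": [-0.111, -0.19, 0.018], "delta_rot": [-1.8, -7.5, -7.1], "fingers": 255},
    {"linear": [-0.133, -0.228, 0.021], "delta_rot": [-2.1, -9, -8.6], "fingers": 255},
    {"linear": [-0.155, -0.266, 0.025], "delta_rot": [-2.5, -10.5, -10], "fingers": 255},
    {"linear": [-0.155, -0.266, 0.025], "delta_rot": [-2.5, -10.5, -10], "fingers": 255}
  ]
}}

```text
time: 1.75
tool_pos: [0.4645, -0.0131, 0.2383]
tool_rot: [0.215, 0.005, 0.976, 0.002]
contact_force: [0.3, 0.4, -0.3]
gripper_width: 0.006
```

```bash
python3 - <<'E'
from h import *
s=state();print(s['joint_pos'],s['contact_force'])
im=eyes.grab_frame('wrist');cv2.imwrite('pics/w1.png',im[:,:,::-1])
c=cam('wrist',s);print('pred top,face',proj(c,[O+.062*N,O]))
go(O+.162*N,mkR(-N,[0,1,0]),s)
E
```

```text
[-0.2541 -0.6976  2.2312  0.1155  1.1886 -1.8353] [ 0.3418  0.3717 -0.2543]
pred top,face [[262.9214 193.9165]
 [262.2332 177.9386]]
from [ 0.4645 -0.0131  0.2383] lin mm [-1.   4.3 -0.3] | 4 rv [-0.29 -0.11 -0.58] | 0.7 t 1.75
```

View pics/w1.png

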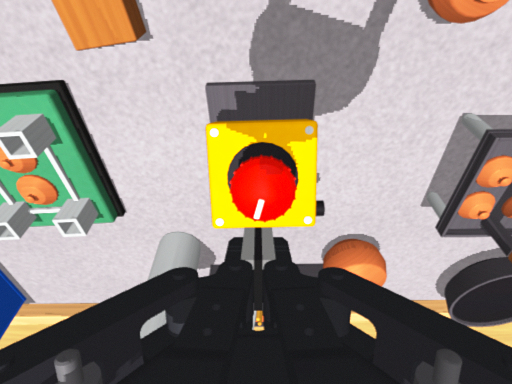

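Emit:
{"name": "apply_moves", "arguments": {
  "commands": [
    {"linear": [-0.001, 0.002, 0.018], "delta_rot": [0, 0, 0], "fingers": 255},
    {"linear": [-0.001, 0.004, 0.038], "delta_rot": [0, 0, -0.5], "fingers": 255},
    {"linear": [-0.001, 0.004, 0.058], "delta_rot": [0, 0, -0.5], "fingers": 255},
    {"linear": [-0.001, 0.004, 0.076], "delta_rot": [0, 0, -0.5], "fingers": 255},
    {"linear": [-0.001, 0.004, 0.088], "delta_rot": [0, 0, -0.5], "fingers": 255},
    {"linear": [-0.001, 0.004, 0.096], "delta_rot": [0, 0, -0.5], "fingers": 255},
    {"linear": [-0.001, 0.004, 0.1], "delta_rot": [0, 0, -0.5], "fingers": 255},
    {"linear": [-0.001, 0.004, 0.104], "delta_rot": [0, 0, -0.5], "fingers": 255}
  ]
}}

```text
time: 2.6
tool_pos: [0.5091, -0.0024, 0.1455]
tool_rot: [0.215, -0.004, 0.977, 0.003]
contact_force: [-9.0, 2.2, 8.5]
gripper_width: 0.0
```

```bash
cat >> h.py <<'E'
def off(s):
    d=s['tool_pos']-O;up=np.array([.9063,.0062*.9063/.4226*0,.4226]);w=np.cross(N,up)
    print('off N %.1f up %.1f w %.1f mm; FN %.2f'%(d@N*1e3,d@up*1e3,d@w*1e3,s['contact_force']@N), 'F',s['contact_force'],'j6',s['joint_pos'][5],'g',s['gripper_width'],'t',s['time'])
E
python3 -c "
from h import *
off(state())"
```

```text
off N 58.7 up 0.1 w 5.8 mm; FN 11.50 F [-9.0036  2.2443  8.5066] j6 -1.8290271161520257 g 0.00011427700123082759 t 2.6
```

Emit:
{"name": "apply_moves", "arguments": {
  "commands": [
    {"linear": [0, 0, -0.005], "delta_rot": [0, 0, 0], "fingers": 255},
    {"linear": [0, -0.003, -0.008], "delta_rot": [0, 0, 0], "fingers": 255},
    {"linear": [0, -0.005, -0.008], "delta_rot": [0, 0, 0], "fingers": 255},
    {"linear": [0, -0.0055, -0.006], "delta_rot": [0, 0, 0], "fingers": 255},
    {"linear": [0, -0.0055, -0.003], "delta_rot": [0, 0, 0], "fingers": 255},
    {"linear": [0, -0.0055, 0], "delta_rot": [0, 0, 0], "fingers": 255},
    {"linear": [0, -0.0055, 0.002], "delta_rot": [0, 0, 0], "fingers": 255},
    {"linear": [0, -0.0055, 0.002], "delta_rot": [0, 0, 0], "fingers": 255}
  ]
}}

```text
time: 3.4
tool_pos: [0.5104, -0.0087, 0.1434]
tool_rot: [0.216, -0.004, 0.976, 0.002]
contact_force: [-2.2, -1.4, 3.7]
gripper_width: 0.002
```

```bash
python3 -c "
from h import *
off(state())"
```

```text
off N 56.3 up 0.5 w -0.5 mm; FN 4.33 F [-2.2169 -1.445   3.7312] j6 -1.846216763255531 g 0.001808229414742281 t 3.4
```

Emit:
{"name": "apply_moves", "arguments": {
  "commands": [
    {"linear": [0, 0, 0.001], "delta_rot": [0, 0, 0], "fingers": 255},
    {"linear": [0, 0, 0.002], "delta_rot": [0, 0, 0], "fingers": 255},
    {"linear": [0, 0, 0.003], "delta_rot": [0, 0, 0], "fingers": 255},
    {"linear": [0, 0, 0.004], "delta_rot": [0, 0, 0], "fingers": 255},
    {"linear": [0, 0, 0.005], "delta_rot": [0, 0, 0], "fingers": 255},
    {"linear": [0, 0, 0.006], "delta_rot": [0, 0, 0], "fingers": 255},
    {"linear": [0, 0, 0.007], "delta_rot": [0, 0, 0], "fingers": 255},
    {"linear": [0, 0, 0.007], "delta_rot": [0, 0, 0], "fingers": 255}
  ]
}}

```text
time: 4.2
tool_pos: [0.5134, -0.0086, 0.1374]
tool_rot: [0.216, -0.004, 0.976, 0.002]
contact_force: [-4.5, -1.3, 6.0]
gripper_width: -0.003
```

```bash
python3 -c "
from h import *
off(state())"
```

```text
off N 49.6 up 0.6 w -0.5 mm; FN 7.33 F [-4.5361 -1.265   5.9664] j6 -1.8466387060090677 g -0.0026597678914200484 t 4.2
```

Emit:
{"name": "apply_moves", "arguments": {
  "commands": [
    {"linear": [0, 0, 0.001], "delta_rot": [0, 0, 0], "fingers": 255},
    {"linear": [0, 0, 0.0015], "delta_rot": [0, 0, 0], "fingers": 255},
    {"linear": [0, 0, 0.002], "delta_rot": [0, 0, 0], "fingers": 255},
    {"linear": [0, 0, 0.002], "delta_rot": [0, 0, 0], "fingers": 255},
    {"linear": [0, 0, 0.002], "delta_rot": [0, 0, 0], "fingers": 255},
    {"linear": [0, 0, 0.002], "delta_rot": [0, 0, 0], "fingers": 255},
    {"linear": [0, 0, 0.002], "delta_rot": [0, 0, 0], "fingers": 255},
    {"linear": [0, 0, 0.002], "delta_rot": [0, 0, 0], "fingers": 255}
  ]
}}

```text
time: 5.0
tool_pos: [0.5142, -0.0086, 0.1359]
tool_rot: [0.216, -0.004, 0.976, 0.002]
contact_force: [-5.2, -2.1, 8.2]
gripper_width: 0.001
```

```bash
python3 -c "
from h import *
off(state())"
```

```text
off N 47.9 up 0.7 w -0.5 mm; FN 9.62 F [-5.2083 -2.1201  8.1745] j6 -1.8467622774488754 g 0.0006960104668181636 t 5.0
```

Emit:
{"name": "apply_moves", "arguments": {
  "commands": [
    {"linear": [0, 0, 0.001], "delta_rot": [0, 0, 0], "fingers": 255},
    {"linear": [0, 0, 0.001], "delta_rot": [0, 0, 0], "fingers": 255},
    {"linear": [0, 0, 0.0], "delta_rot": [0, 0, 0], "fingers": 255},
    {"linear": [0, 0, -0.002], "delta_rot": [0, 0, 0], "fingers": 255},
    {"linear": [0, 0, -0.004], "delta_rot": [0, 0, 0], "fingers": 255},
    {"linear": [0, 0, -0.005], "delta_rot": [0, 0, 0], "fingers": 255},
    {"linear": [0, 0, -0.005], "delta_rot": [0, 0, 0], "fingers": 255},
    {"linear": [0, 0, -0.005], "delta_rot": [0, 0, 0], "fingers": 255}
  ]
}}

```text
time: 5.8
tool_pos: [0.5114, -0.0083, 0.1387]
tool_rot: [0.215, -0.004, 0.977, 0.003]
contact_force: [0.1, -0.3, 1.0]
gripper_width: -0.001
```

```bash
python3 - <<'E'
from h import *
s=state();off(s)
for n in ('scene','side'): cv2.imwrite(f'pics/{n}1.png',eyes.grab_frame(n)[:,:,::-1])
crop('pics/side1.png',(230,160,310,240),6,'pics/c5.png')
# rack hover target
go([.45,.275,.30],mkR([0,0,-1],[0,1,0]))
E
```

```text
off N 51.6 up -0.7 w -0.1 mm; FN 0.85 F [ 0.101  -0.2846  0.9775] j6 -1.846425686445261 g -0.0008620820645815731 t 5.8
from [ 0.5115 -0.0083  0.1389] lin mm [ -13.9  284.4 -170.1] | 332 rv [ 0.29 24.86  0.47] | 24.9 t 5.9
```

View pics/c5.png

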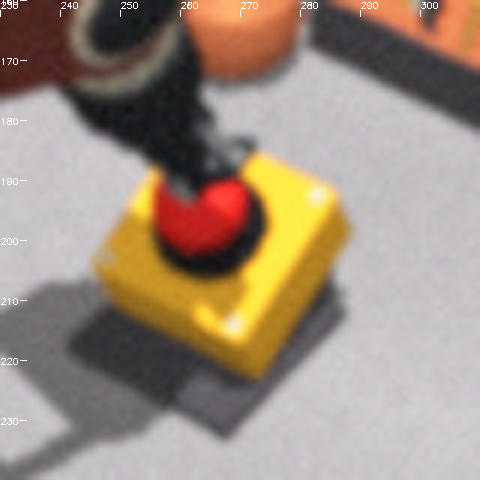

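```bash
python3 - <<'E'
from h import *
go([.54,.275,.30],mkR([0,0,-1],[0,1,0]))
E
```

```text
from [ 0.5115 -0.0083  0.1389] lin mm [ -95.6  283.5 -132.3] | 327 rv [ 0.29 24.86  0.47] | 24.9 t 5.9
```

Emit:
{"name": "apply_moves", "arguments": {
  "commands": [
    {"linear": [0, 0, -0.04], "delta_rot": [0, 0, 0], "fingers": 255},
    {"linear": [-0.005, 0.015, -0.085], "delta_rot": [0, 2, 0], "fingers": 150},
    {"linear": [-0.015, 0.055, -0.115], "delta_rot": [0, 6, 0], "fingers": 0},
    {"linear": [-0.03, 0.1, -0.132], "delta_rot": [0, 10, 0], "fingers": 0},
    {"linear": [-0.05, 0.145, -0.132], "delta_rot": [0, 14, 0], "fingers": 0},
    {"linear": [-0.07, 0.19, -0.132], "delta_rot": [0, 18, 0], "fingers": 0},
    {"linear": [-0.085, 0.235, -0.132], "delta_rot": [0, 22, 0], "fingers": 0},
    {"linear": [-0.095, 0.28, -0.132], "delta_rot": [0, 25, 0.5], "fingers": 0}
  ]
}}

```text
time: 6.7
tool_pos: [0.5408, 0.2737, 0.3001]
tool_rot: [-0.002, -0.0, 1.0, 0.002]
contact_force: [1.2, -0.3, 0.6]
gripper_width: 0.999
```

Emit:
{"name": "apply_moves", "arguments": {
  "commands": [
    {"linear": [0, 0, 0], "delta_rot": [0, 0, 0], "fingers": 0},
    {"linear": [0, 0, 0], "delta_rot": [0, 0, 0], "fingers": 0},
    {"linear": [0, 0, 0], "delta_rot": [0, 0, 0], "fingers": 0},
    {"linear": [0, 0, 0], "delta_rot": [0, 0, 0], "fingers": 0},
    {"linear": [0, 0, 0], "delta_rot": [0, 0, 0], "fingers": 0},
    {"linear": [0, 0, 0], "delta_rot": [0, 0, 0], "fingers": 0},
    {"linear": [0, 0, 0], "delta_rot": [0, 0, 0], "fingers": 0},
    {"linear": [0, 0, 0], "delta_rot": [0, 0, 0], "fingers": 0}
  ]
}}

```text
time: 7.5
tool_pos: [0.5397, 0.2711, 0.3002]
tool_rot: [-0.001, -0.0, 1.0, 0.002]
contact_force: [-0.7, -0.3, -0.3]
gripper_width: 0.996
```

```bash
python3 - <<'E'
from h import *
import pickle
s=state();print(s['joint_pos']);pickle.dump(s,open('s2.pkl','wb'))
cv2.imwrite('pics/w2.png',eyes.grab_frame('wrist')[:,:,::-1])
cv2.imwrite('pics/side2.png',eyes.grab_frame('side')[:,:,::-1])
crop('pics/side2.png',(230,160,310,240),6,'pics/c6.png')
im=cv2.imread('pics/w2.png');cv2.imwrite('pics/w2b.png',cv2.resize(im,None,fx=1.5,fy=1.5))
go([.54,.275,.30],mkR([0,0,-1],[0,1,0]))
E
```

```text
[ 0.34   -0.0291  1.5817  0.005   1.5886 -1.2309]
from [0.5397 0.2713 0.3   ] lin mm [-0.3  3.7  0.1] | 4 rv [ 0.27 -0.09  0.03] | 0.3 t 7.6
```

View pics/w2b.png

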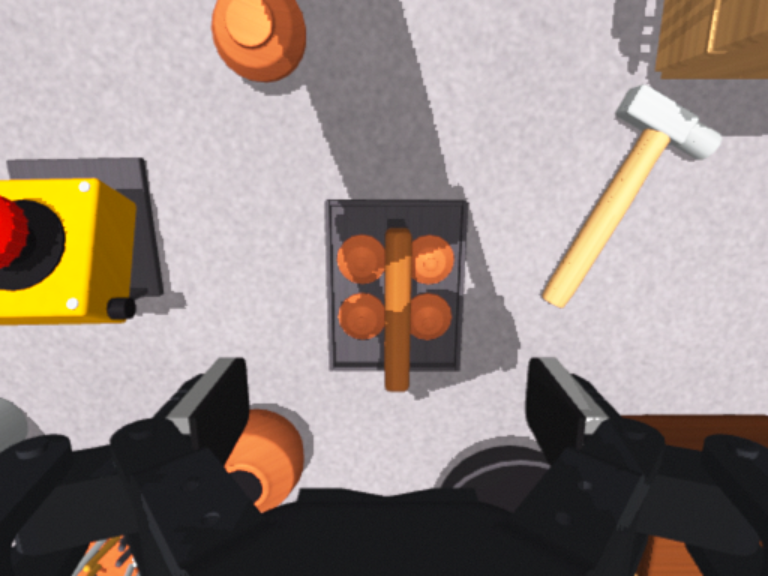

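View pics/c6.png

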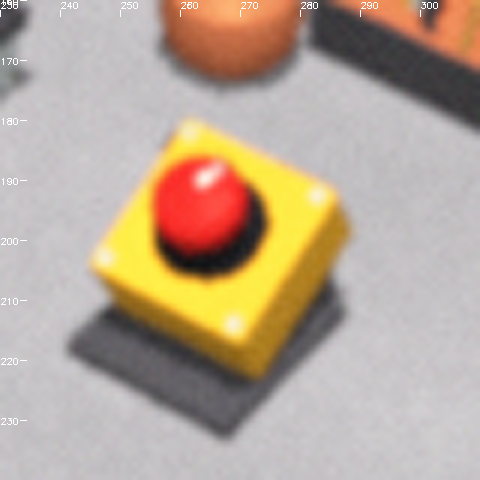

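```bash
python3 - <<'E'
from h import *
import pickle
s=pickle.load(open('s2.pkl','rb'));c=cam('wrist',s)
print('tray');P=np.array([onz(c,np.array(u)/1.5,.073) for u in [(328,200),(467,201),(460,370),(331,370)]]);print(P,P.mean(0))
print('bar top');P=np.array([onz(c,np.array(u)/1.5,.143) for u in [(386,229),(411,230),(385,390),(409,391)]]);print(P,P.mean(0))
E
python3 -c "
from h import *
crop('pics/w2.png',(205,120,325,270),5,'pics/c7.png')"
```

```text
tray
[[0.5006 0.2264 0.073 ]
 [0.5013 0.3363 0.073 ]
 [0.6464 0.3367 0.073 ]
 [0.6462 0.2244 0.073 ]] [0.5736 0.281  0.073 ]
bar top
[[0.5142 0.272  0.143 ]
 [0.5149 0.2883 0.143 ]
 [0.6294 0.2713 0.143 ]
 [0.6302 0.2885 0.143 ]] [0.5722 0.28   0.143 ]
```

View pics/c7.png

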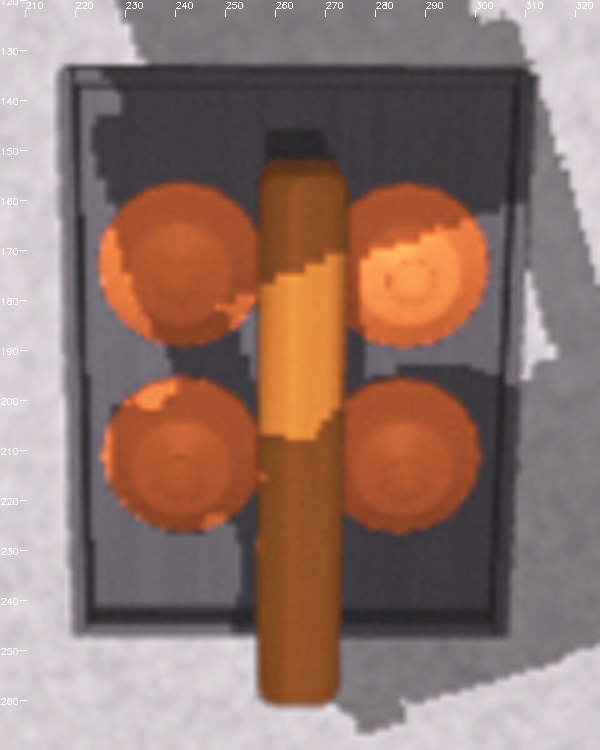

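Emit:
{"name": "apply_moves", "arguments": {
  "commands": [
    {"linear": [-0.016, 0.005, 0.02], "delta_rot": [0, 0, 0], "fingers": 0},
    {"linear": [-0.033, 0.0085, 0.055], "delta_rot": [0.2, 0, 0], "fingers": 0},
    {"linear": [-0.033, 0.0085, 0.095], "delta_rot": [0.2, 0, 0], "fingers": 0},
    {"linear": [-0.033, 0.0085, 0.135], "delta_rot": [0.2, 0, 0], "fingers": 0},
    {"linear": [-0.033, 0.0085, 0.165], "delta_rot": [0.2, 0, 0], "fingers": 0},
    {"linear": [-0.033, 0.0085, 0.182], "delta_rot": [0.2, 0, 0], "fingers": 0},
    {"linear": [-0.033, 0.0085, 0.19], "delta_rot": [0.2, 0, 0], "fingers": 0},
    {"linear": [-0.033, 0.0085, 0.19], "delta_rot": [0.2, 0, 0], "fingers": 0}
  ]
}}

```text
time: 8.4
tool_pos: [0.5724, 0.2808, 0.1097]
tool_rot: [-0.001, -0.0, 1.0, 0.001]
contact_force: [0.5, 0.3, 0.3]
gripper_width: 1.004
```

```bash
python3 - <<'E'
from h import *
s=state();print(s['contact_force'])
go([.5725,.28,.11],mkR([0,0,-1],[0,1,0]),s)
cv2.imwrite('pics/w3.png',eyes.grab_frame('wrist')[:,:,::-1])
E
```

```text
[0.5154 0.3046 0.2973]
from [0.5724 0.2808 0.1097] lin mm [-0.1 -0.8 -0.3] | 1 rv [ 0.06 -0.13  0.04] | 0.1 t 8.4
```

View pics/w3.png

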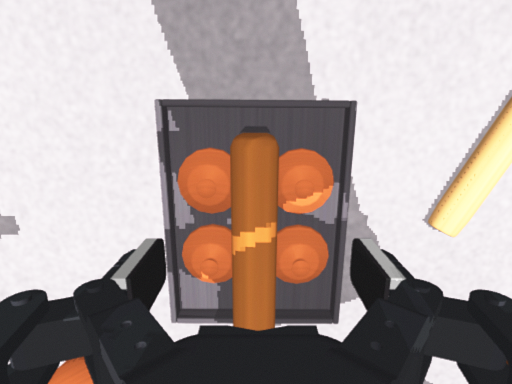

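Emit:
{"name": "apply_moves", "arguments": {
  "commands": [
    {"linear": [0, -0.0008, 0], "delta_rot": [0, 0, 0], "fingers": 100},
    {"linear": [0, -0.0008, 0], "delta_rot": [0, 0, 0], "fingers": 150},
    {"linear": [0, -0.0008, 0], "delta_rot": [0, 0, 0], "fingers": 180},
    {"linear": [0, -0.0008, 0], "delta_rot": [0, 0, 0], "fingers": 255},
    {"linear": [0, -0.0008, 0], "delta_rot": [0, 0, 0], "fingers": 255},
    {"linear": [0, -0.0008, 0], "delta_rot": [0, 0, 0], "fingers": 255},
    {"linear": [0, -0.0008, 0], "delta_rot": [0, 0, 0], "fingers": 255},
    {"linear": [0, -0.0008, 0], "delta_rot": [0, 0, 0], "fingers": 255}
  ]
}}

```text
time: 9.25
tool_pos: [0.5727, 0.2798, 0.1105]
tool_rot: [-0.001, -0.0, 1.0, 0.001]
contact_force: [-1.0, -1.5, 3.8]
gripper_width: 0.199
```

```bash
python3 - <<'E'
from h import *
s=state();print(s['contact_force'],s['gripper_width']*85,s['tool_pos'])
E
```

```text
[-1.0001 -1.5058  3.8064] 16.94346805792225 [0.5727 0.2798 0.1105]
```

Emit:
{"name": "apply_moves", "arguments": {
  "commands": [
    {"linear": [0, 0, -0.008], "delta_rot": [0, 0, 0], "fingers": 255},
    {"linear": [0, 0, -0.025], "delta_rot": [0, 0, 0], "fingers": 255},
    {"linear": [0, 0, -0.05], "delta_rot": [0, 0, 0], "fingers": 255},
    {"linear": [0, 0, -0.08], "delta_rot": [0, 0, 0], "fingers": 255},
    {"linear": [0, 0, -0.115], "delta_rot": [0, 0, 0], "fingers": 255},
    {"linear": [0, -0.005, -0.15], "delta_rot": [0, 0, 0], "fingers": 255},
    {"linear": [0, -0.02, -0.18], "delta_rot": [0, 0, 0], "fingers": 255},
    {"linear": [0, -0.045, -0.2], "delta_rot": [0, 0, 0], "fingers": 255}
  ]
}}

```text
time: 10.05
tool_pos: [0.573, 0.2357, 0.3139]
tool_rot: [0.001, -0.001, 1.0, 0.002]
contact_force: [0.3, -0.0, -4.6]
gripper_width: 0.198
```

```bash
python3 - <<'E'
from h import *
s=state();print(s['contact_force'],s['gripper_width']*85)
a=np.radians(3.3)
go([.5697,-.298,.31],mkR([0,0,-1],[-np.sin(a),np.cos(a),0]),s)
print(onz(cam('scene'),(229,285),0))
E
```

```text
[ 0.3188 -0.0396 -4.5633] 16.81477966120863
from [0.573  0.2357 0.3139] lin mm [   4.9 -533.7    2.2] | 534 rv [ 0.18  0.13 -3.13] | 3.1 t 10.05
[ 0.7461 -0.149   0.    ]
```

Emit:
{"name": "apply_moves", "arguments": {
  "commands": [
    {"linear": [0, -0.036, 0], "delta_rot": [0, 0, 0], "fingers": 255},
    {"linear": [0, -0.072, 0], "delta_rot": [0, 0, 0], "fingers": 255},
    {"linear": [0, -0.108, 0], "delta_rot": [0, 0, 0], "fingers": 255},
    {"linear": [0, -0.144, 0], "delta_rot": [0, 0, 0], "fingers": 255},
    {"linear": [0, -0.18, 0], "delta_rot": [0, 0, 0], "fingers": 255},
    {"linear": [0, -0.216, 0], "delta_rot": [0, 0, 0], "fingers": 255},
    {"linear": [0, -0.252, 0], "delta_rot": [0, 0, 0], "fingers": 255},
    {"linear": [0, -0.288, 0], "delta_rot": [0, 0, 0], "fingers": 255}
  ]
}}

```text
time: 10.85
tool_pos: [0.5725, -0.0544, 0.3101]
tool_rot: [-0.001, -0.0, 1.0, 0.001]
contact_force: [0.2, -0.1, -4.1]
gripper_width: 0.2
```

Emit:
{"name": "apply_moves", "arguments": {
  "commands": [
    {"linear": [0, -0.036, 0], "delta_rot": [0, 0, -0.5], "fingers": 255},
    {"linear": [0, -0.072, 0], "delta_rot": [0, 0, -1], "fingers": 255},
    {"linear": [0, -0.108, 0], "delta_rot": [0, 0, -1.5], "fingers": 255},
    {"linear": [0.002, -0.144, 0], "delta_rot": [0, 0, -2], "fingers": 255},
    {"linear": [0.004, -0.175, 0], "delta_rot": [0, 0, -2.5], "fingers": 255},
    {"linear": [0.004, -0.2, 0], "delta_rot": [0, 0, -3], "fingers": 255},
    {"linear": [0.004, -0.22, 0], "delta_rot": [0, 0, -3.3], "fingers": 255},
    {"linear": [0.004, -0.232, 0], "delta_rot": [0, 0, -3.3], "fingers": 255}
  ]
}}

```text
time: 11.65
tool_pos: [0.5687, -0.2865, 0.3094]
tool_rot: [-0.001, -0.028, 1.0, 0.001]
contact_force: [0.3, 0.1, -3.3]
gripper_width: 0.199
```

```bash
python3 - <<'E'
from h import *
s=state();print(s['contact_force'],s['gripper_width']*85)
a=np.radians(3.3)
go([.5697,-.298,.24],mkR([0,0,-1],[-np.sin(a),np.cos(a),0]),s)
E
```

```text
[ 0.2517  0.0867 -3.3011] 16.952780687175604
from [ 0.5687 -0.2865  0.3094] lin mm [ -0.5 -11.7  69.4] | 70 rv [ 0.09 -0.11 -0.04] | 0.1 t 11.65
```

Emit:
{"name": "apply_moves", "arguments": {
  "commands": [
    {"linear": [0, -0.004, 0.015], "delta_rot": [0, 0, 0], "fingers": 255},
    {"linear": [0, -0.008, 0.035], "delta_rot": [0, 0, 0], "fingers": 255},
    {"linear": [0, -0.0115, 0.06], "delta_rot": [0, 0, 0], "fingers": 255},
    {"linear": [0, -0.0115, 0.08], "delta_rot": [0, 0, 0], "fingers": 255},
    {"linear": [0, -0.0115, 0.092], "delta_rot": [0, 0, 0], "fingers": 255},
    {"linear": [0, -0.0115, 0.1], "delta_rot": [0, 0, 0], "fingers": 255},
    {"linear": [0, -0.0115, 0.1], "delta_rot": [0, 0, 0], "fingers": 255},
    {"linear": [0, -0.0115, 0.1], "delta_rot": [0, 0, 0], "fingers": 255}
  ]
}}

```text
time: 12.45
tool_pos: [0.5701, -0.2966, 0.2102]
tool_rot: [-0.0, -0.029, 1.0, 0.0]
contact_force: [-0.4, -0.2, -3.5]
gripper_width: 0.199
```

```bash
python3 - <<'E'
from h import *
s=state();print(s['contact_force'],s['gripper_width']*85)
a=np.radians(3.3)
go([.5697,-.298,.14],mkR([0,0,-1],[-np.sin(a),np.cos(a),0]),s)
for n in ('scene','side','wrist'): cv2.imwrite(f'pics/{n}3.png',eyes.grab_frame(n)[:,:,::-1])
crop('pics/scene3.png',(110,150,210,260),6,'pics/c8.png')
crop('pics/side3.png',(290,170,390,270),6,'pics/c9.png')
E
```

```text
[-0.3574 -0.211  -3.4759] 16.953649776064218
from [ 0.5701 -0.2966  0.2102] lin mm [ 0.5 -1.4 70.2] | 70 rv [ 0.03 -0.02  0.05] | 0.1 t 12.45
```

View pics/c8.png

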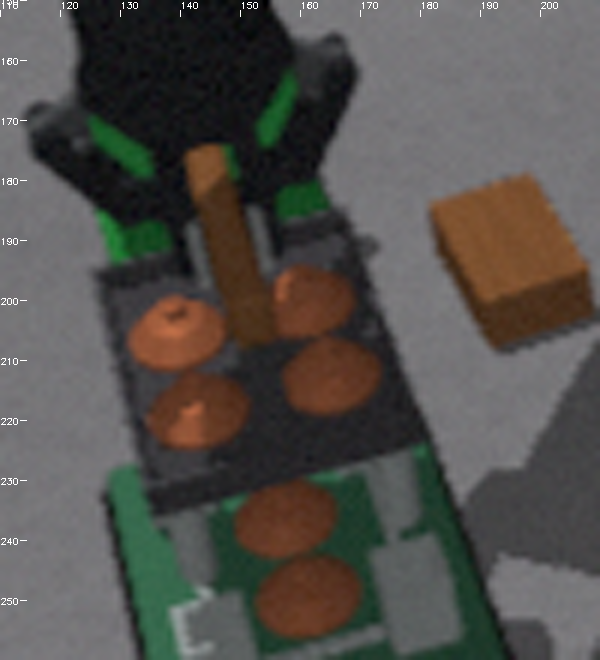

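View pics/c9.png

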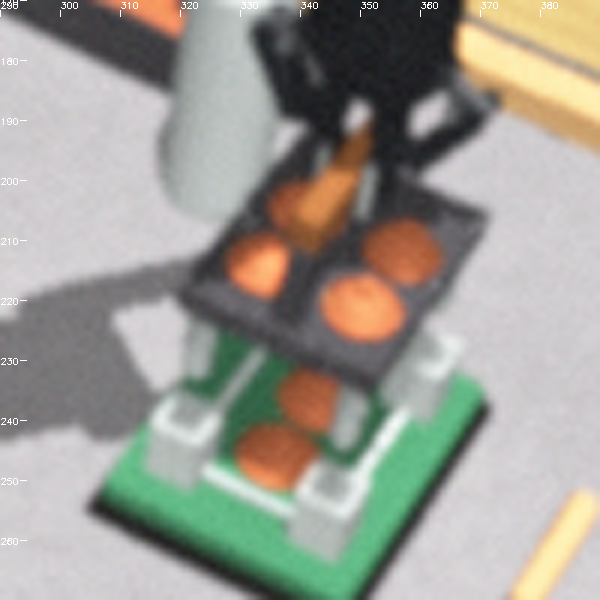

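View pics/wrist3.png

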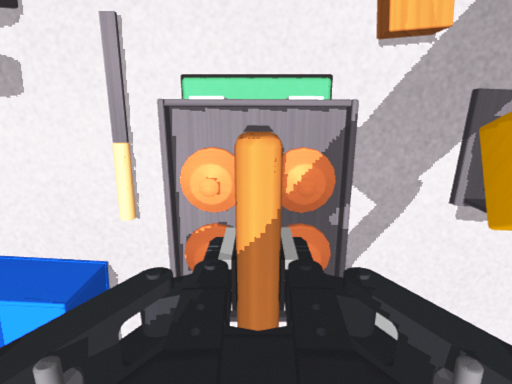

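```bash
python3 - <<'E'
from h import *
from scipy.optimize import least_squares
sc=cam('scene');sd=cam('side')
def pose(p,L):
    c,s=np.cos(p[3]),np.sin(p[3]);return np.array(L)@np.array([[c,s,0],[-s,c,0],[0,0,1]])+p[:3]
T=.073;X,Y=.073,.057
obs=[(sc,(135,231.2),(X,-Y,T)),(sc,(181.3,223.3),(X,Y,T)),(sc,(125.8,195),(-X,-Y,T)),(sc,(167.5,184.5),(-X,Y,T)),
(sd,(320,218.7),(-X,Y,T)),(sd,(352.5,233.3),(-X,-Y,T)),(sd,(371.7,205.5),(X,-Y,T)),
(sc,(143,247.5),(.06,-.044,.0)),(sc,(177.3,239.5),(.06,.044,0)),(sd,(323.3,232),(-.06,.044,0)),(sd,(347.8,244),(-.06,-.044,0))]
f=lambda p:np.concatenate([proj(c,pose(p,[L]))[0]-u for c,u,L in obs])
r=least_squares(f,[.57,-.3,.1,.05],loss='soft_l1');print(r.x,np.degrees(r.x[3]));print(f(r.x).reshape(-1,2).round(1))
D=[(sc,u) for u in [(137.2,223),(168.5,215),(178.5,243.8),(145.2,254.2)]]+[(sd,u) for u in [(345.6,251.1),(321,239.1),(337.7,217.6),(361.1,227.9)]]
Ls=[(-.06,-.044,.07),(-.06,.044,.07),(.06,.044,.07),(.06,-.044,.07)]*2
g=lambda p:np.concatenate([proj(c,pose([p[0],p[1],0,p[2]],[L]))[0]-u for (c,u),L in zip(D,Ls)])
r2=least_squares(g,[.57,-.3,.05]);print(r2.x,np.degrees(r2.x[2]));print(g(r2.x).reshape(-1,2).round(1))
E
```

```text
[ 0.5745 -0.2967  0.0976  0.0481] 2.7562621749906735
[[-1.2  1.8]
 [-1.1 -2.9]
 [-0.5  0.5]
 [ 0.2  0.5]
 [-0.3 -1.2]
 [ 0.1 -0.2]
 [ 0.5  0.1]
 [ 0.9  0.4]
 [ 0.5 -1.2]
 [-0.7  0.3]
 [-0.8  0.2]]
[ 0.5697 -0.2981  0.0577] 3.3052173814103063
[[ 0.2  0.2]
 [-0.1 -0.2]
 [-0.   0.3]
 [ 0.1 -0.4]
 [ 0.  -0.2]
 [ 0.4  0.1]
 [-0.1 -0. ]
 [-0.   0.3]]
```

```bash
cat > ov.py <<'E'
from h import *
def pose(p,L):
    c,s=np.cos(p[3]),np.sin(p[3]);return np.array(L)@np.array([[c,s,0],[-s,c,0],[0,0,1]])+p[:3]
def overlay(n,src,p,box,k,out):
    c=cam(n);im=cv2.imread(src);x0,y0,x1,y1=box
    o=cv2.resize(im[y0:y1,x0:x1],None,fx=k,fy=k,interpolation=cv2.INTER_CUBIC)
    def line(a,col):
        q=((proj(c,pose(p,a))-(x0,y0)+.5)*k).astype(int);cv2.polylines(o,[q.reshape(-1,1,2)],True,col,1)
    X,Y=.073,.057
    for z,col in((.073,(255,255,0)),(.055,(255,0,255))): line([(X,Y,z),(X,-Y,z),(-X,-Y,z),(-X,Y,z)],col)
    for a in(-.06,.06):
        for b in(-.044,.044):
            t=np.linspace(0,6.28,20)
            line([(a+.008*np.cos(u),b+.008*np.sin(u),.008) for u in t],(0,255,255));line([(a+.004*np.cos(u),b+.004*np.sin(u),0) for u in t],(0,255,255))
    line([(.058,.009,.143),(.058,-.009,.143),(-.058,-.009,.143),(-.058,.009,.143)],(0,255,0))
    cv2.imwrite(out,o)
E
python3 - <<'E'
from ov import *
p=[.5705,-.2967,.0990,np.radians(3.2)]
overlay('scene','pics/scene3.png',p,(110,165,200,260),8,'pics/o1.png')
overlay('side','pics/side3.png',p,(300,175,385,265),8,'pics/o2.png')
im=np.hstack([cv2.imread('pics/o1.png')[:720,:],]);cv2.imwrite('pics/o1.png',cv2.resize(im,None,fx=.78,fy=.78))
E
```

```text
(no output)
```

View pics/o1.png

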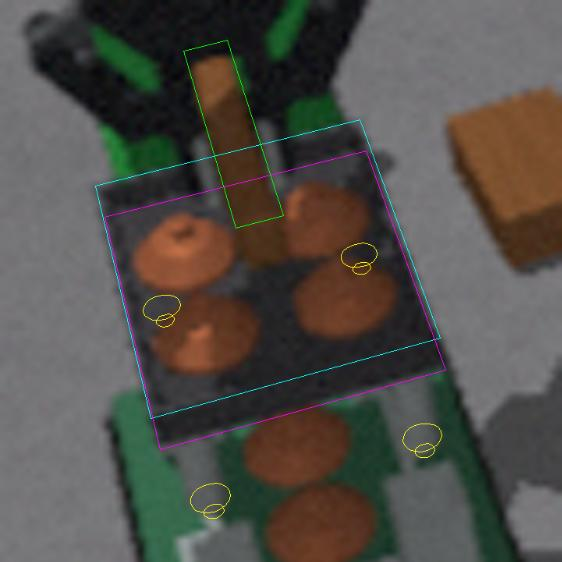

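View pics/o2.png

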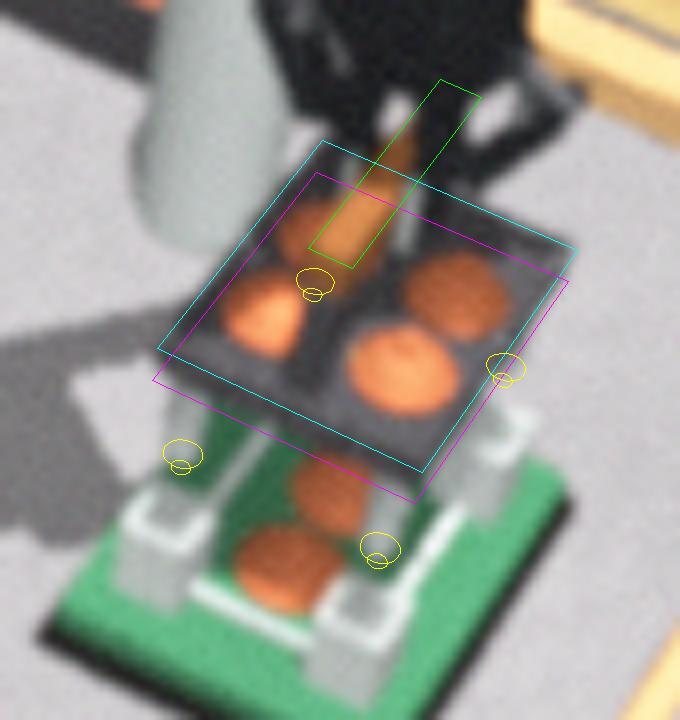

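```bash
python3 - <<'E'
from ov import *
p=[.5730,.2785,0,0]
overlay('scene','pics/scene0.png',p,(310,150,390,235),7,'pics/o1.png')
overlay('side','pics/side0.png',p,(180,135,245,195),9,'pics/o2.png')
E
```

```text
(no output)
```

View pics/o1.png

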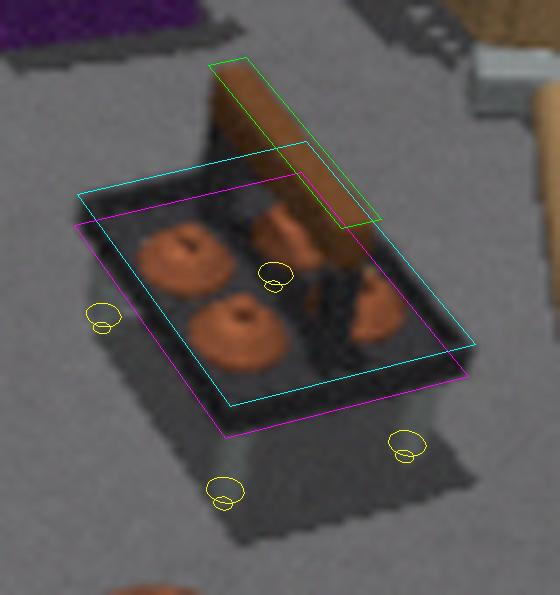

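View pics/o2.png

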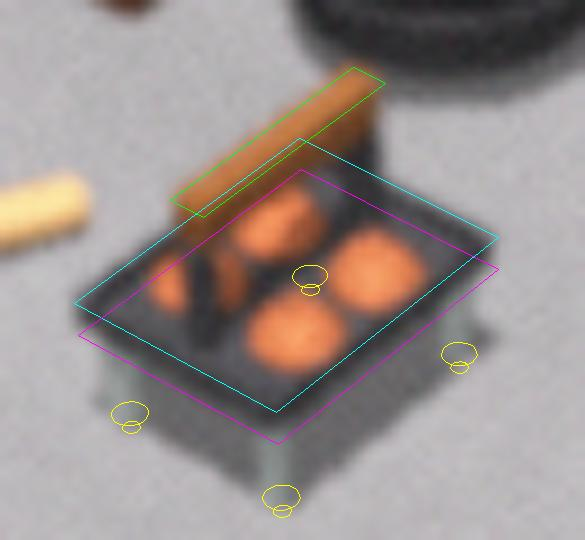

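Emit:
{"name": "apply_moves", "arguments": {
  "commands": [
    {"linear": [0.0006, -0.0014, 0.005], "delta_rot": [0, 0, 0], "fingers": 255},
    {"linear": [0.0006, -0.0014, 0.012], "delta_rot": [0, 0, 0], "fingers": 255},
    {"linear": [0.0006, -0.0014, 0.018], "delta_rot": [0, 0, 0], "fingers": 255},
    {"linear": [0.0006, -0.0014, 0.023], "delta_rot": [0, 0, 0], "fingers": 255},
    {"linear": [0.0006, -0.0014, 0.028], "delta_rot": [0, 0, 0], "fingers": 255},
    {"linear": [0.0006, -0.0014, 0.033], "delta_rot": [0, 0, 0], "fingers": 255},
    {"linear": [0.0006, -0.0014, 0.037], "delta_rot": [0, 0, 0], "fingers": 255},
    {"linear": [0.0006, -0.0014, 0.04], "delta_rot": [0, 0, 0], "fingers": 255}
  ]
}}

```text
time: 13.4
tool_pos: [0.5689, -0.2979, 0.1688]
tool_rot: [-0.001, -0.029, 1.0, 0.001]
contact_force: [0.6, -0.4, -3.7]
gripper_width: 0.202
```

```bash
python3 - <<'E'
from h import *
s=state();print(s['contact_force'],s['ft_torque'],s['gripper_width']*85)
a=np.radians(3.3)
go([.5697,-.2981,.1415],mkR([0,0,-1],[-np.sin(a),np.cos(a),0]),s)
E
```

```text
[ 0.5604 -0.3874 -3.6801] [ 0.0661  0.065  -0.0123] 17.18957490589641
from [ 0.5689 -0.2979  0.1688] lin mm [-0.8 -0.3 27.2] | 27 rv [ 0.09 -0.11  0.03] | 0.1 t 13.4
```

Emit:
{"name": "apply_moves", "arguments": {
  "commands": [
    {"linear": [-0.0005, 0, 0.004], "delta_rot": [0, 0, 0], "fingers": 255},
    {"linear": [-0.0005, 0, 0.008], "delta_rot": [0, 0, 0], "fingers": 255},
    {"linear": [-0.0005, 0, 0.012], "delta_rot": [0, 0, 0], "fingers": 255},
    {"linear": [-0.0005, 0, 0.016], "delta_rot": [0, 0, 0], "fingers": 255},
    {"linear": [-0.0005, 0, 0.019], "delta_rot": [0, 0, 0], "fingers": 255},
    {"linear": [-0.0005, 0, 0.021], "delta_rot": [0, 0, 0], "fingers": 255},
    {"linear": [-0.0005, 0, 0.0225], "delta_rot": [0, 0, 0], "fingers": 255},
    {"linear": [-0.0005, 0, 0.024], "delta_rot": [0, 0, 0], "fingers": 255}
  ]
}}

```text
time: 14.2
tool_pos: [0.5696, -0.298, 0.1453]
tool_rot: [-0.001, -0.029, 1.0, 0.001]
contact_force: [-0.6, -0.4, -4.2]
gripper_width: 0.202
```

```bash
python3 - <<'E'
from h import *
s=state();print(s['contact_force'],s['ft_torque'],s['tool_pos'])
E
```

```text
[-0.6236 -0.3797 -4.2422] [0.0504 0.0099 0.0492] [ 0.5696 -0.298   0.1453]
```

Emit:
{"name": "apply_moves", "arguments": {
  "commands": [
    {"linear": [0, 0, 0.001], "delta_rot": [0, 0, 0], "fingers": 255},
    {"linear": [0, 0, 0.002], "delta_rot": [0, 0, 0], "fingers": 255},
    {"linear": [0, 0, 0.0028], "delta_rot": [0, 0, 0], "fingers": 255},
    {"linear": [0, 0, 0.0035], "delta_rot": [0, 0, 0], "fingers": 255},
    {"linear": [0, 0, 0.004], "delta_rot": [0, 0, 0], "fingers": 255},
    {"linear": [0, 0, 0.0045], "delta_rot": [0, 0, 0], "fingers": 255},
    {"linear": [0, 0, 0.005], "delta_rot": [0, 0, 0], "fingers": 255},
    {"linear": [0, 0, 0.005], "delta_rot": [0, 0, 0], "fingers": 255}
  ]
}}

```text
time: 15.0
tool_pos: [0.5695, -0.298, 0.1405]
tool_rot: [-0.001, -0.029, 1.0, 0.001]
contact_force: [-0.0, -0.4, -3.2]
gripper_width: 0.198
```

```bash
python3 - <<'E'
from h import *
s=state();print(s['contact_force'],s['ft_torque'],s['tool_pos'])
for n in ('scene','side'): cv2.imwrite(f'pics/{n}4.png',eyes.grab_frame(n)[:,:,::-1])
from ov import *
p=[.5697,-.2981,.030,np.radians(3.3)]
overlay('scene','pics/scene4.png',p,(115,185,195,275),8,'pics/o1.png')
overlay('side','pics/side4.png',p,(300,190,385,275),8,'pics/o2.png')
cv2.imwrite('pics/o1.png',cv2.imread('pics/o1.png'))
E
```

```text
[-0.0181 -0.3581 -3.1938] [ 0.0521  0.1495 -0.003 ] [ 0.5695 -0.298   0.1405]
```

View pics/o1.png

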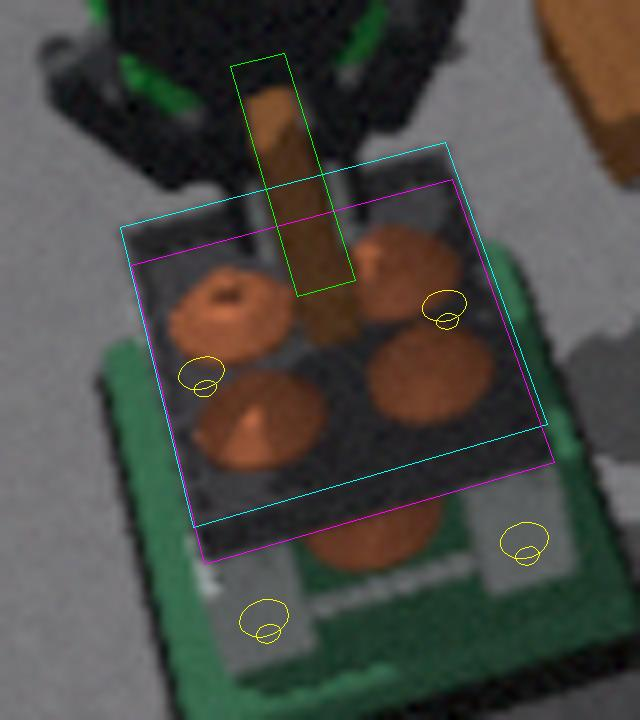

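View pics/o2.png

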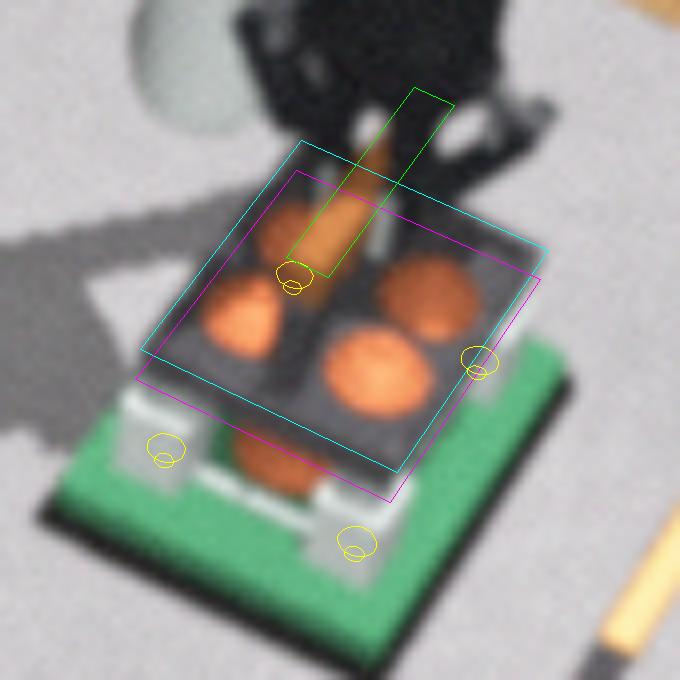

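Emit:
{"name": "apply_moves", "arguments": {
  "commands": [
    {"linear": [0, 0, 0.0005], "delta_rot": [0, 0, 0], "fingers": 255},
    {"linear": [0, 0, 0.001], "delta_rot": [0, 0, 0], "fingers": 255},
    {"linear": [0, 0, 0.0015], "delta_rot": [0, 0, 0], "fingers": 255},
    {"linear": [0, 0, 0.002], "delta_rot": [0, 0, 0], "fingers": 255},
    {"linear": [0, 0, 0.002], "delta_rot": [0, 0, 0], "fingers": 255},
    {"linear": [0, 0, 0.002], "delta_rot": [0, 0, 0], "fingers": 255},
    {"linear": [0, 0, 0.002], "delta_rot": [0, 0, 0], "fingers": 255},
    {"linear": [0, 0, 0.002], "delta_rot": [0, 0, 0], "fingers": 255}
  ]
}}

```text
time: 15.9
tool_pos: [0.5696, -0.2982, 0.1403]
tool_rot: [-0.001, -0.029, 1.0, 0.0]
contact_force: [-5.3, 1.4, 5.9]
gripper_width: 0.2
```

```bash
python3 - <<'E'
from h import *
s=state();print(s['contact_force'],s['ft_torque'],s['tool_pos'])
E
```

```text
[-5.2866  1.3786  5.8621] [0.5166 0.8768 0.0273] [ 0.5696 -0.2982  0.1403]
```

Emit:
{"name": "apply_moves", "arguments": {
  "commands": [
    {"linear": [0, 0, -0.0006], "delta_rot": [0, 0, 0], "fingers": 255},
    {"linear": [0, 0, -0.0012], "delta_rot": [0, 0, 0], "fingers": 255},
    {"linear": [0, 0, -0.0012], "delta_rot": [0, 0, 0], "fingers": 150},
    {"linear": [0, 0, -0.0012], "delta_rot": [0, 0, 0], "fingers": 120},
    {"linear": [0, 0, -0.0012], "delta_rot": [0, 0, 0], "fingers": 90},
    {"linear": [0, 0, -0.0012], "delta_rot": [0, 0, 0], "fingers": 40},
    {"linear": [0, 0, -0.0012], "delta_rot": [0, 0, 0], "fingers": 0},
    {"linear": [0, 0, -0.0012], "delta_rot": [0, 0, 0], "fingers": 0}
  ]
}}

```text
time: 16.7
tool_pos: [0.5695, -0.2979, 0.1394]
tool_rot: [-0.001, -0.029, 1.0, 0.001]
contact_force: [0.6, -0.5, -0.0]
gripper_width: 1.002
```

```bash
python3 - <<'E'
from h import *
s=state();print(s['contact_force'],s['ft_torque'],s['tool_pos'],s['gripper_width'],s['joint_pos'])
cv2.imwrite('pics/w5.png',eyes.grab_frame('wrist')[:,:,::-1])
E
```

```text
[ 0.5632 -0.5476 -0.0336] [ 0.0051 -0.0357 -0.0238] [ 0.5695 -0.2979  0.1394] 1.001681607921845 [-0.5978  0.1651  1.6488  0.0002  1.3296 -2.2268]
```

View pics/w5.png

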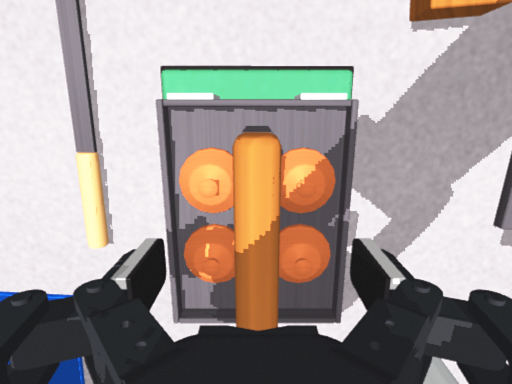

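Emit:
{"name": "apply_moves", "arguments": {
  "commands": [
    {"linear": [0, 0, -0.01], "delta_rot": [0, 0, 0], "fingers": 0},
    {"linear": [0, 0, -0.03], "delta_rot": [0, 0, 0], "fingers": 0},
    {"linear": [0, 0, -0.06], "delta_rot": [0, 0, 0], "fingers": 0},
    {"linear": [0, 0, -0.095], "delta_rot": [0, 0, 0], "fingers": 0},
    {"linear": [0, 0.005, -0.125], "delta_rot": [0, 0, 0], "fingers": 0},
    {"linear": [0.005, 0.02, -0.145], "delta_rot": [0, 0, 0], "fingers": 0},
    {"linear": [0.015, 0.045, -0.15], "delta_rot": [0, 0, 0], "fingers": 0},
    {"linear": [0.03, 0.08, -0.15], "delta_rot": [0, 0, 0], "fingers": 0}
  ]
}}

```text
time: 17.55
tool_pos: [0.5357, -0.2205, 0.2926]
tool_rot: [0.001, -0.028, 1.0, -0.001]
contact_force: [0.3, 0.8, -0.1]
gripper_width: 0.999
```

```bash
python3 - <<'E'
from h import *
s=state();print(s['contact_force'])
for n in ('scene','side'): cv2.imwrite(f'pics/{n}6.png',eyes.grab_frame(n)[:,:,::-1])
from ov import *
p=[.5697,-.2981,.030,np.radians(3.3)]
overlay('scene','pics/scene6.png',p,(115,185,195,275),6,'pics/o1.png')
overlay('side','pics/side6.png',p,(300,190,385,275),7,'pics/o2.png')
go(O+.150*N,mkR(-N,[0,1,0]),s)
E
```

```text
[ 0.3431  0.7709 -0.0714]
from [ 0.5357 -0.2205  0.2926] lin mm [ 53.3 215.2  64.1] | 231 rv [  0.3  -24.87   3.14] | 25.1 t 17.55
```

View pics/o1.png

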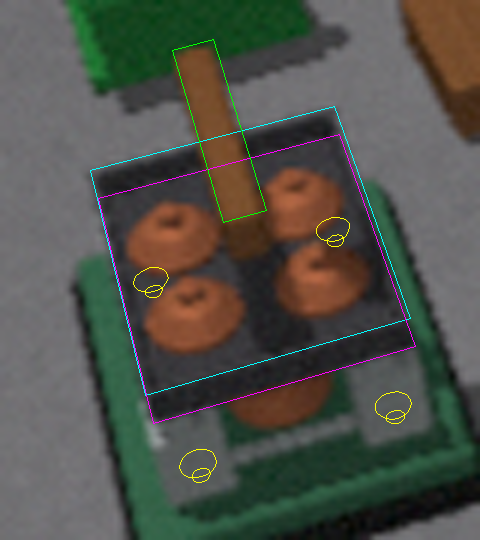

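View pics/o2.png

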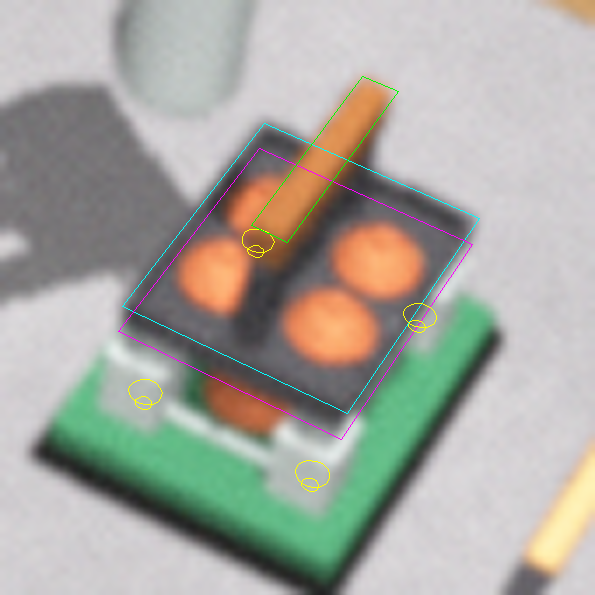

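The seated rack matches the fully-home model in both views. Back to the stop.

Emit:
{"name": "apply_moves", "arguments": {
  "commands": [
    {"linear": [0.007, 0.035, 0.005], "delta_rot": [0, -3, 0.4], "fingers": 0},
    {"linear": [0.014, 0.07, 0.01], "delta_rot": [0, -7, 0.8], "fingers": 0},
    {"linear": [0.022, 0.105, 0.02], "delta_rot": [0, -12, 1.5], "fingers": 0},
    {"linear": [0.032, 0.14, 0.035], "delta_rot": [0, -17, 2.2], "fingers": 0},
    {"linear": [0.042, 0.175, 0.05], "delta_rot": [0.2, -21, 2.8], "fingers": 0},
    {"linear": [0.05, 0.2, 0.06], "delta_rot": [0.3, -24, 3.1], "fingers": 0},
    {"linear": [0.053, 0.215, 0.064], "delta_rot": [0.3, -24.9, 3.1], "fingers": 0},
    {"linear": [0.053, 0.215, 0.064], "delta_rot": [0.3, -24.9, 3.1], "fingers": 0}
  ]
}}

```text
time: 18.45
tool_pos: [0.4687, -0.0071, 0.2254]
tool_rot: [0.215, -0.003, 0.977, 0.004]
contact_force: [-0.3, 0.5, 0.5]
gripper_width: 0.998
```

Emit:
{"name": "apply_moves", "arguments": {
  "commands": [
    {"linear": [0, 0, 0], "delta_rot": [0, 0, 0], "fingers": 0},
    {"linear": [0, 0, 0], "delta_rot": [0, 0, 0], "fingers": 0},
    {"linear": [0, 0, 0], "delta_rot": [0, 0, 0], "fingers": 0},
    {"linear": [0, 0, 0], "delta_rot": [0, 0, 0], "fingers": 0},
    {"linear": [0, 0, 0], "delta_rot": [0, 0, 0], "fingers": 0},
    {"linear": [0, 0, 0], "delta_rot": [0, 0, 0], "fingers": 0},
    {"linear": [0, 0, 0], "delta_rot": [0, 0, 0], "fingers": 0},
    {"linear": [0, 0, 0], "delta_rot": [0, 0, 0], "fingers": 0}
  ]
}}

```text
time: 19.25
tool_pos: [0.4696, -0.0084, 0.2259]
tool_rot: [0.215, -0.001, 0.977, 0.004]
contact_force: [0.5, -0.3, -0.2]
gripper_width: 1.002
```

```bash
python3 - <<'E'
from h import *
s=state();off(s);print(s['joint_pos'])
cv2.imwrite('pics/w7.png',eyes.grab_frame('wrist')[:,:,::-1])
crop('pics/w7.png',(190,100,330,260),4,'pics/c10.png')
c=cam('wrist',s);print('pred top,rib mid,face',proj(c,[O+.0505*N,O+.034*N,O]))
up=np.array([.9063,0,.4226]);w=np.cross(N,up)
t=np.linspace(0,2*np.pi,400);q=proj(c,[O+.034*N+.028*(np.cos(a)*up+np.sin(a)*w) for a in t]);print('ring',q.min(0),q.max(0))
q=proj(c,[O+.0045*N*0+.004*N+.036*(np.cos(a)*up+np.sin(a)*w) for a in t]);print('bezel',q.min(0),q.max(0))
go(O+.150*N,mkR(-N,[0,1,0]),s)
E
```

```text
off N 148.3 up -1.7 w 0.3 mm; FN -0.39 F [ 0.5434 -0.3193 -0.1792] j6 -1.841182596426457 g 1.002010444853422 t 19.25
[-0.2429 -0.6732  2.2375  0.1198  1.1604 -1.8412]
pred top,rib mid,face [[256.2734 195.4926]
 [256.3087 190.4485]
 [256.3694 181.7506]]
ring [223.9092 158.2253] [288.6877 220.9949]
bezel [218.7902 144.899 ] [293.9084 218.1779]
from [ 0.4696 -0.0084  0.2259] lin mm [-1.7 -0.3 -1.7] | 2 rv [ 0.16 -0.2   0.05] | 0.3 t 19.25
```

View pics/c10.png

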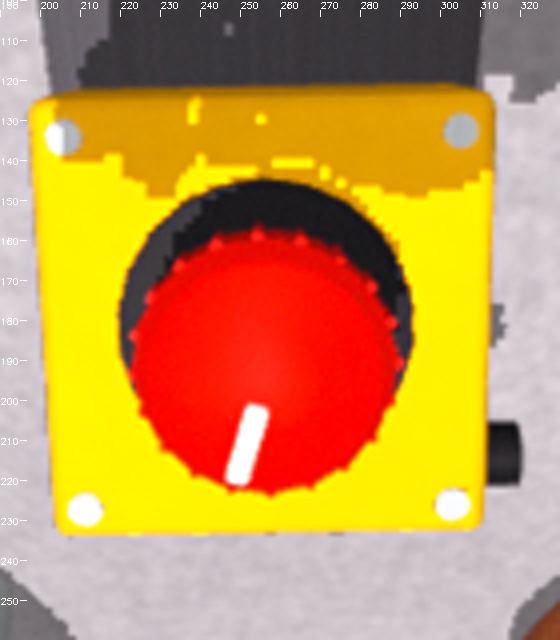

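Emit:
{"name": "apply_moves", "arguments": {
  "commands": [
    {"linear": [-0.0017, -0.0003, 0.02], "delta_rot": [0.2, -0.2, 0], "fingers": 0},
    {"linear": [-0.0017, -0.0003, 0.045], "delta_rot": [0.2, -0.2, 0], "fingers": 0},
    {"linear": [-0.0017, -0.0003, 0.07], "delta_rot": [0.2, -0.2, 0], "fingers": 0},
    {"linear": [-0.0017, -0.0003, 0.092], "delta_rot": [0.2, -0.2, 0], "fingers": 0},
    {"linear": [-0.0017, -0.0003, 0.112], "delta_rot": [0.2, -0.2, 0], "fingers": 0},
    {"linear": [-0.0017, -0.0003, 0.126], "delta_rot": [0.2, -0.2, 0], "fingers": 0},
    {"linear": [-0.0017, -0.0003, 0.136], "delta_rot": [0.2, -0.2, 0], "fingers": 0},
    {"linear": [-0.0017, -0.0003, 0.136], "delta_rot": [0.2, -0.2, 0], "fingers": 0}
  ]
}}

```text
time: 20.1
tool_pos: [0.5275, -0.0072, 0.1016]
tool_rot: [0.215, -0.001, 0.977, 0.003]
contact_force: [-0.6, 0.9, 0.1]
gripper_width: 1.001
```

```bash
python3 - <<'E'
from h import *
s=state();off(s)
cv2.imwrite('pics/w8.png',eyes.grab_frame('wrist')[:,:,::-1])
E
```

```text
off N 11.2 up -1.7 w 0.7 mm; FN 0.31 F [-0.6113  0.8883  0.066 ] j6 -1.8408292359985008 g 1.0008236537167365 t 20.1
```

View pics/w8.png

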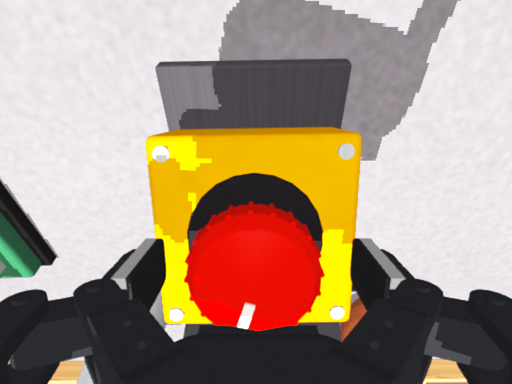

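Emit:
{"name": "apply_moves", "arguments": {
  "commands": [
    {"linear": [-0.0016, -0.0006, -0.001], "delta_rot": [0, 0, 0], "fingers": 0},
    {"linear": [-0.0016, -0.0006, -0.001], "delta_rot": [0, 0, 0], "fingers": 0},
    {"linear": [-0.0016, -0.0006, -0.001], "delta_rot": [0, 0, 0], "fingers": 40},
    {"linear": [-0.0016, -0.0006, -0.001], "delta_rot": [0, 0, 0], "fingers": 80},
    {"linear": [-0.0016, -0.0006, -0.001], "delta_rot": [0, 0, 0], "fingers": 255},
    {"linear": [-0.0016, -0.0006, -0.001], "delta_rot": [0, 0, 0], "fingers": 255},
    {"linear": [-0.0016, -0.0006, -0.001], "delta_rot": [0, 0, 0], "fingers": 255},
    {"linear": [-0.0016, -0.0006, -0.001], "delta_rot": [0, 0, 0], "fingers": 255}
  ]
}}

```text
time: 20.95
tool_pos: [0.5294, -0.0085, 0.1057]
tool_rot: [0.217, -0.001, 0.976, 0.002]
contact_force: [-5.3, -3.4, 4.9]
gripper_width: 0.632
```

```bash
python3 - <<'E'
from h import *
s=state();off(s);print(s['gripper_width']*85)
cv2.imwrite('pics/w9.png',eyes.grab_frame('wrist')[:,:,::-1])
E
```

```text
off N 14.1 up 1.7 w -0.6 mm; FN 6.70 F [-5.29   -3.3572  4.9052] j6 -1.841457456817874 g 0.6322341021691192 t 20.95
53.739898684375135
```

View pics/w9.png

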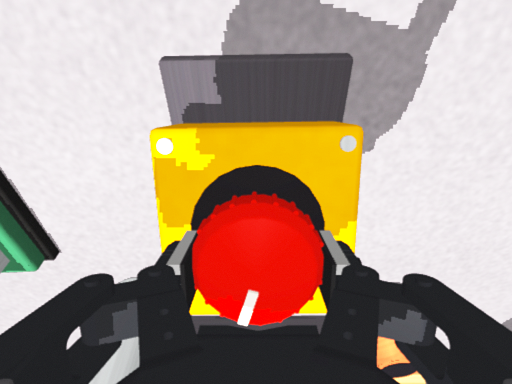

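Emit:
{"name": "apply_moves", "arguments": {
  "commands": [
    {"linear": [0, 0, -0.001], "delta_rot": [0, 0, 4], "fingers": 255},
    {"linear": [0, 0, -0.0015], "delta_rot": [0, 0, 11], "fingers": 255},
    {"linear": [0, 0, -0.0015], "delta_rot": [0, 0, 18], "fingers": 255},
    {"linear": [0, 0, -0.0015], "delta_rot": [0, 0, 25], "fingers": 255},
    {"linear": [0, 0, -0.0015], "delta_rot": [0, 0, 32], "fingers": 255},
    {"linear": [0, 0, -0.0015], "delta_rot": [0, 0, 39], "fingers": 255},
    {"linear": [0, 0, -0.0015], "delta_rot": [0, 0, 46], "fingers": 255},
    {"linear": [0, 0, -0.0015], "delta_rot": [0, 0, 50], "fingers": 255}
  ]
}}

```text
time: 21.8
tool_pos: [0.5284, -0.01, 0.1058]
tool_rot: [0.196, 0.413, 0.885, 0.092]
contact_force: [0.4, -9.3, -1.6]
gripper_width: 0.63
```

```bash
python3 - <<'E'
from h import *
s=state();off(s);print(s['gripper_width']*85,s['ft_torque'])
cv2.imwrite('pics/w10.png',eyes.grab_frame('wrist')[:,:,::-1])
E
```

```text
off N 14.7 up 0.8 w -2.1 mm; FN -1.51 F [ 0.3648 -9.3425 -1.5633] j6 -0.9654743136802764 g 0.6303624573619965 t 21.8
53.5808088757697 [-1.4666  0.4287 -0.5676]
```

View pics/w10.png

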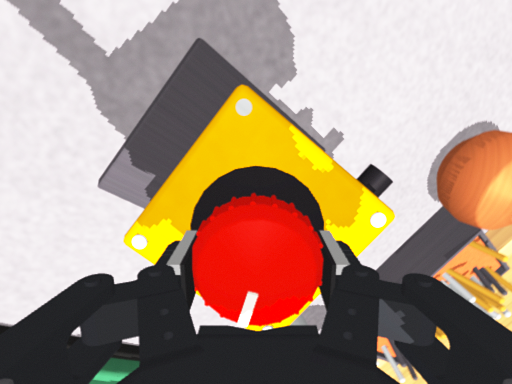

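```bash
python3 - <<'E'
from h import *
s=state();print(q2R(s['tool_rot']).T@np.array([0,-.002,0]), q2R(s['tool_rot']).T@s['contact_force'])
E
```

```text
[-0.0015 -0.0013 -0.    ] [-7.0069 -6.3098  2.4935]
```

Emit:
{"name": "apply_moves", "arguments": {
  "commands": [
    {"linear": [-0.0008, -0.0007, 0.0005], "delta_rot": [0, 0, 4], "fingers": 255},
    {"linear": [-0.0015, -0.0013, 0.0005], "delta_rot": [0, 0, 11], "fingers": 255},
    {"linear": [-0.0015, -0.0013, 0.0005], "delta_rot": [0, 0, 18], "fingers": 255},
    {"linear": [-0.0015, -0.0013, 0.0005], "delta_rot": [0, 0, 25], "fingers": 255},
    {"linear": [-0.0015, -0.0013, 0.0005], "delta_rot": [0, 0, 32], "fingers": 255},
    {"linear": [-0.0015, -0.0013, 0.0005], "delta_rot": [0, 0, 39], "fingers": 255},
    {"linear": [-0.0015, -0.0013, 0.0005], "delta_rot": [0, 0, 45], "fingers": 255},
    {"linear": [-0.0015, -0.0013, 0.0005], "delta_rot": [0, 0, 50], "fingers": 255}
  ]
}}

```text
time: 22.65
tool_pos: [0.5272, -0.0107, 0.1048]
tool_rot: [0.136, 0.748, 0.628, 0.165]
contact_force: [-9.1, -3.5, 4.8]
gripper_width: 0.629
```

```bash
python3 - <<'E'
from h import *
s=state();off(s);print(s['gripper_width']*85,s['ft_torque'], q2R(s['tool_rot']).T@s['contact_force'])
cv2.imwrite('pics/w11.png',eyes.grab_frame('wrist')[:,:,::-1])
E
```

```text
off N 14.2 up -0.6 w -2.8 mm; FN 8.24 F [-9.1232 -3.4664  4.8145] j6 -0.09877985164977489 g 0.6289879014139218 t 22.65
53.46397162018335 [-0.6658  1.1726 -0.1703] [-4.4781 -5.5729 -8.2047]
```

View pics/w11.png

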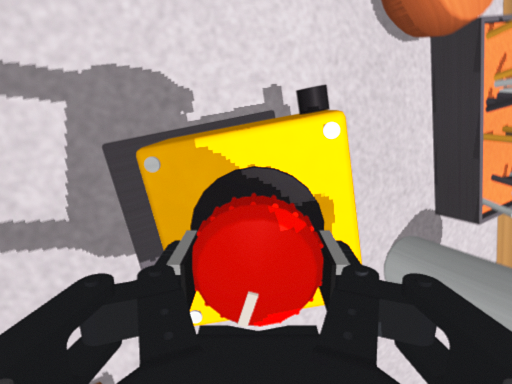

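Emit:
{"name": "apply_moves", "arguments": {
  "commands": [
    {"linear": [-0.0005, -0.0006, 0], "delta_rot": [0, 0, 4], "fingers": 255},
    {"linear": [-0.001, -0.0012, 0], "delta_rot": [0, 0, 8], "fingers": 255},
    {"linear": [-0.001, -0.0012, 0], "delta_rot": [0, 0, 12], "fingers": 255},
    {"linear": [-0.001, -0.0012, 0], "delta_rot": [0, 0, 12], "fingers": 255},
    {"linear": [-0.001, -0.0012, 0], "delta_rot": [0, 0, 12], "fingers": 255},
    {"linear": [-0.001, -0.0012, 0], "delta_rot": [0, 0, 12], "fingers": 255},
    {"linear": [-0.001, -0.0012, 0], "delta_rot": [0, 0, 12], "fingers": 255},
    {"linear": [-0.001, -0.0012, 0], "delta_rot": [0, 0, 12], "fingers": 255}
  ]
}}

```text
time: 23.5
tool_pos: [0.5266, -0.0109, 0.1048]
tool_rot: [0.118, 0.809, 0.547, 0.18]
contact_force: [-6.6, -1.3, 5.2]
gripper_width: 0.63
```

```bash
python3 - <<'E'
from h import *
s=state();off(s);print(s['gripper_width']*85,s['ft_torque'], q2R(s['tool_rot']).T@s['contact_force'])
E
```

```text
off N 14.5 up -1.2 w -3.0 mm; FN 7.55 F [-6.5799 -1.3298  5.2486] j6 0.10414177328458323 g 0.6297786681996123 t 23.5
53.53118679696704 [-0.1285  0.8306 -0.1647] [-2.6022 -3.0113 -7.5347]
```

FN steady at about 7.5 N means it has unlatched. I'll release and back away.

Emit:
{"name": "apply_moves", "arguments": {
  "commands": [
    {"linear": [0, 0, 0], "delta_rot": [0, 0, 0], "fingers": 60},
    {"linear": [0, 0, 0], "delta_rot": [0, 0, 0], "fingers": 0},
    {"linear": [0, 0, 0], "delta_rot": [0, 0, 0], "fingers": 0},
    {"linear": [0, 0, 0], "delta_rot": [0, 0, 0], "fingers": 0},
    {"linear": [0, 0, 0], "delta_rot": [0, 0, 0], "fingers": 0},
    {"linear": [0, 0, -0.01], "delta_rot": [0, 0, 0], "fingers": 0},
    {"linear": [0, 0, -0.035], "delta_rot": [0, 0, 0], "fingers": 0},
    {"linear": [0, 0, -0.07], "delta_rot": [0, 0, 0], "fingers": 0}
  ]
}}

```text
time: 24.3
tool_pos: [0.4964, -0.0109, 0.1677]
tool_rot: [0.117, 0.809, 0.547, 0.18]
contact_force: [0.4, 0.8, 0.6]
gripper_width: 0.999
```

Emit:
{"name": "apply_moves", "arguments": {
  "commands": [
    {"linear": [0, 0, -0.03], "delta_rot": [0, 0, 0], "fingers": 0},
    {"linear": [0, 0, -0.06], "delta_rot": [0, 0, 0], "fingers": 0},
    {"linear": [0, 0, -0.075], "delta_rot": [0, 0, 0], "fingers": 0},
    {"linear": [0, 0, -0.08], "delta_rot": [0, 0, 0], "fingers": 0},
    {"linear": [0, 0, -0.08], "delta_rot": [0, 0, 0], "fingers": 0},
    {"linear": [0, 0, -0.08], "delta_rot": [0, 0, 0], "fingers": 0},
    {"linear": [0, 0, -0.08], "delta_rot": [0, 0, 0], "fingers": 0},
    {"linear": [0, 0, -0.08], "delta_rot": [0, 0, 0], "fingers": 0}
  ]
}}

```text
time: 25.1
tool_pos: [0.4639, -0.0115, 0.2396]
tool_rot: [0.118, 0.809, 0.547, 0.18]
contact_force: [-0.3, 0.5, 0.2]
gripper_width: 0.996
```

```bash
python3 - <<'E'
from h import *
s=state();off(s)
for n in ('scene','side','wrist'): cv2.imwrite(f'pics/{n}12.png',eyes.grab_frame(n)[:,:,::-1])
a=cv2.imread('pics/scene12.png');b=cv2.imread('pics/scene0.png')
o=lambda im,bx:cv2.resize(im[bx[1]:bx[3],bx[0]:bx[2]],None,fx=6,fy=6,interpolation=cv2.INTER_CUBIC)
bx=(225,165,285,235);q=(240,175,300,230)
cv2.imwrite('pics/c11.png',np.hstack([o(b,bx),o(a,bx)]))
a2=cv2.imread('pics/side12.png');b2=cv2.imread('pics/side0.png');c2=cv2.imread('pics/side2.png')
cv2.imwrite('pics/c12.png',cv2.resize(np.hstack([o(b2,q),o(c2,q),o(a2,q)]),None,fx=.74,fy=.74))
E
```

```text
off N 163.2 up -1.1 w -2.7 mm; FN 0.28 F [-0.2581  0.4534  0.1937] j6 0.10739958301976621 g 0.9957195385900727 t 25.1
```

View pics/c11.png

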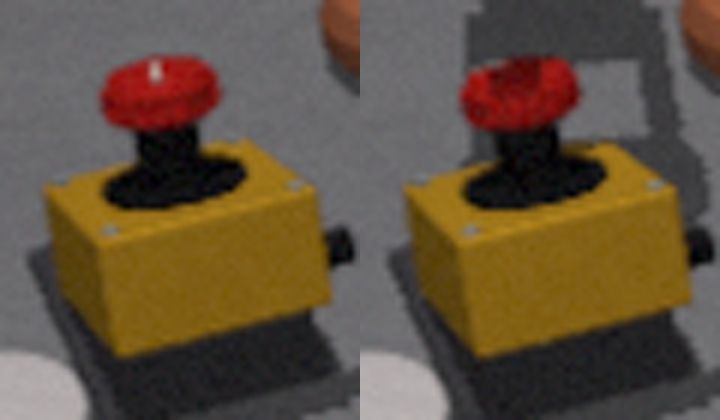

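View pics/c12.png

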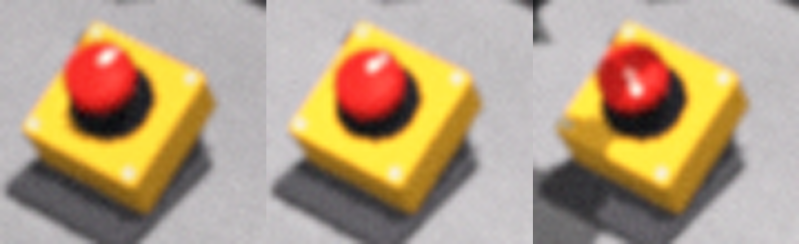

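View pics/scene12.png

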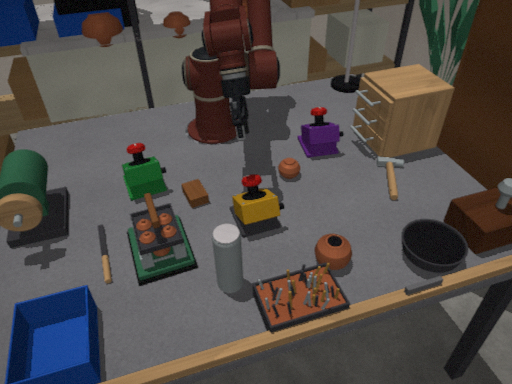

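View pics/wrist12.png

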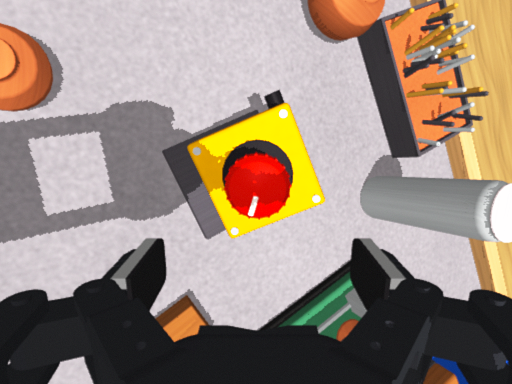

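The head's outline matches its first, fully-up position in both views (scene rows about 174–186). The mark has turned, the rack is seated and nothing else has moved.

```bash
python3 -c "
from plant import job_done
print(job_done())"
```

```text
the job is handed in; nothing more can be done
None
```

The job is done and handed in at about 25 s of the 72 s allowed.

- **Stop pressed:** I pressed the yellow panel's stop to about its 14 mm end. The force on the fingers fell from 9.6 N to 0.9 N when I backed off 3.7 mm, so it had latched.
- **Rack stacked:** I lowered it until the floor contact was felt (about 6 N), with the gripper at the expected height, and let go. In both fixed views the rack then matched the fully-home outline within about a pixel.
- **Stop reset:** I turned the head about 112° clockwise in one grip. The outward push settled at about 7.5 N on the hand, and when I let go the head rose. Its outline is back at the first, fully-up position in both views.
- **Last checks:** The gripper was 100 mm clear with no contact force, and the bystanders looked unmoved in the last scene picture.

**Checks that disagreed or were rough:**
- The first touch on the button was about 6 mm off-centre, with about 12.5 N for a moment. I backed off and centred before the real press.
- During the turn the grip ran 2–3 mm off-axis, with sideways forces up to about 9 N.
- My first corner fit of the held rack was 4 mm off in x. The overlay and the free insertion did not bear that out.

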